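Unhook the wash basket and set it in the drip tray

ROBOT

A 6-joint arm with a two-finger parallel gripper is mounted at the origin on a cart in front of the work surface, level with it; the furniture and walls round the work are solid. World frame = base frame: x ahead of the robot, y to its left, z up, the work surface at z = 0. Lengths are in m, angles in rad, forces in N, time in s.
With the tool pointing down it reaches from about 0.3 to 1 m from the base axis. Payload 5.1 kg.
Tool frame: the origin (TCP) lies at the very end of the fingers, on their centre line; the grasp point (between the pads) lies 19 mm behind it; z points along the fingers, y is the direction in which the jaws open and shut (so a half turn about z gives the same grasp; the last joint's range is limited). The gripper opens to 95 mm and grips with 3 to 60 N. Pads are 20 mm wide; open, the fingers measure 119 mm over their backs; the gripper's body (75 mm by 180 mm) begins 59 mm behind the grasp point.
Start: joints at [1.173, 0.124, 1.65, -0, 1.367, -0.083], TCP at [0.201, 0.618, 0.215] pointing down, gripper open.
Joint ranges: [-2.61, 2.61], [-1.02, 2.33], [0.03, 2.71], [-1.35, 4.49], [0.32, 2.68], [-2.91, 2.91]. Speed limits (rad/s): [2.57, 2.57, 3.14, 3.14, 3.14, 3.14].

INTERFACE

Orientations are given as a unit quaternion [x, y, z, w].
In Python, from plant import status, viewer, workorder gives the robot as it stands.
- The arm moves only by the tool carry_out, never from a script. Its argument "increments" is a list of rows, each an object of numbers: "x", "y", "z": the shift along the tool's x, y, z in mm; "rx", "ry", "rz": the turn, a rotation vector about the tool's x, y, z in units of 5 degrees (1.0 is 5 degrees). In form: [{"x": .., "y": .., "z": .., "rx": .., "ry": .., "rz": ..}, ...]. A call has 1 to 12 rows; each row is the pose to reach, as a shift and turn from the pose measured when the call began, along the tool's axes at that moment; what a row does not reach only later rows make up. A row lasts 1/12 s, in which the tool goes at most 41.7 mm and 7.16 degrees, less where a joint would pass 70% of its speed; a pose out of reach is approached as far as the arm can. A call with a gripper value outside its range is refused whole. "hand" is the closure, from 0 (fully open) to 1 (shut), set as the call begins (left out, the last holds). The fingers move at their own pace and stop on an object; the grip force is fixed at half the most. Time passes only in rows, so rows that repeat a pose let the fingers close. It gives the time, the measured TCP pose, the force and the opening at its end, in the units of the state.
- status.read_state(): the state, without advancing time (a new reading comes with each control period).
- viewer.grab_frame(name): name is "scene" or "top"; returns a dict with "frame" (400x640x3 uint8, blue, green, red), "z_map" (400x640 float32, m along the optical axis (not along the pixel's ray), 0 where there is no reading), "mtx" (3x3 intrinsics, pixels), "dist_coeffs" ([k1, k2, p1, p2, k3] as OpenCV has them; the pictures are not rectified), "position" and "orientation" of the camera in the world. Camera axes: x right, y down, z forward; pixel columns grow to the right and rows downward; lengths in m; the calibration is good to about 2 mm. A picture is of the moment at which its call begins.
- workorder.close_job(): hands the job in, once; it reports no verdict.
Trained networks look in the newest picture that a camera, given by its name, has taken for a name from the list of things; names that differ only in an ending like _2 or _b are one class to them, and where a whole thing is asked for, a point or a joint stands for the part that bears it (a point fixed in the world has none). Each returns a list of dicts, best first, with "confidence" (0 to 1); they miss things now and then, are a little off and sometimes report something else, mostly with a low value. They report only what shows in the picture. A call takes as long as a camera call.
- viewer.outline_of(camera, thing): "region" (400x640 bool, what is visible of it) and "box" ([left, top, right, bottom] in pixels, round what is visible of it).
The state is a dict: "t": time; "joint_pos": joint angles; "qd": joint speeds; "joint_torque": joint torques, N m; "tool_pos": TCP position; "tool_rot": TCP orientation; "wrist_force": force on the tool from outside, world axes, zero at the start; "moment": the same for the moment, N m; "finger_gap": opening from 0.0 (shut) to 1.0 (fully open).
Only numpy, scipy, OpenCV 4.12 (cv2) and the standard library are available. Lean on these libraries where they do the work, as an engineer would, in place of code of your own. Each camera call takes 0.05 s, during which the arm holds its last target.

TASK

Take the wire wash basket off the two deep upturned hooks of the stand: lift it up along the hooks, whatever way they lean, until its bar is past the tips, then bring it out towards the front of the stand, without dragging or forcing it against the hooks. Set it down gently and upright in the drip tray, fully down between the four corner guides, let it go, and leave the other things on the bench where they are.

Things in the scene. Friction and masses are not known exactly. Their poses are not given: they have to be found in the camera images.
- basket_grip (a point): Centre of the black grip block on top of the loose wire wash basket, 16 mm thick (x), 44 mm long (y), 36 mm high, flat sides. Axes are the basket's: z up, y along its hanging bar. The round steel bar, 8 mm thick and 152 mm long, has its axis 18 mm below this point, on the block's lower edge; two upright rods stand below it at y = -48.5 and +48.5 mm.
- basket: The same basket (0.27 to 0.53 kg with three small green boards fixed in it): 80 mm (x) by 104 mm (y), 58 mm high without bar and grip. Origin at the centre of its underside, 148 mm below the centre of the grip block. Alike under a half turn about z.
- stand: Fixed drain stand; its front is -x. Two upright posts 200 mm apart (y), 206 mm high, on a grey base plate. Between them a steel pair of deep upturned U hooks at y = -70 and +70 mm, each 14 mm wide, carries the basket's bar. A cross rod joins the hooks 95 mm behind and 30 mm below the bar. Origin on the bench below the bar, z up.
- hook_seat (a point): Axis of the bar at rest on the hook floors, midway between the hooks; the stand's axes. Throats 12 mm wide, 2 mm free on either side of the bar. Along the hook, front tips are 63 mm from here, backs 78 mm. The pair pivots about this axis and is clamped at a lean of up to 0.32 rad to the stand's -x or +x. That lean is not measured: feel or look. Over 12 N on the hooks is forcing.
- tray: Fixed grey drip tray, 134 x 158 mm, rim 12 mm high, with four aluminium corner guides 38 mm high with flared tops; origin on the bench at its centre, z up. The guides leave the basket 3 mm of play on each side, its 80 mm along the tray's x and its 104 mm along the tray's y (either way round).
- tray_seat (a point): Centre of the tray's ribbed floor, 10 mm above the bench, where the middle of the basket's underside comes to stand; the tray's axes.
- solder: Bystander: spool of solder wire with green flanges, 58 mm across, 36 mm high, upright; origin at the centre of its underside.
- pen: Bystander: white pen with green cap, 132 mm long, lying; origin below its middle.
- brush: Bystander: black brush, 147 mm long, lying; origin below its middle.
- cutters: Bystander: side cutters with blue grips, 109 mm long, lying; origin below the middle.
- swabs: Bystander: blue tube of swabs, 37 mm across, 116 mm high, standing; origin at the centre of its underside.

How it is judged:
By the outcome, as a careful person would: the job done as asked, in the order asked, and still so for the second after the job is handed in, with the robot touching nothing.
It also fails if it takes over 72 s, if anything falls off the work surface, if the arm or the gripper's body presses on something with over 40 N, if the wrist force passes 120 N, or if a joint passes its speed limit or range.

## Working session

There is one attempt and no reset: what is moved stays moved. The work goes in short steps, Python scripts to look and compute and a tool call to move; the robot and the scene stay as the last step left them, time stands still between calls to the robot, and variables do not carry over. Pictures are saved under pics/ and viewed, and the job is handed in when it is done.

Besides the shell and the picture viewer there is one more tool, called in YAML: its name, and indented under it one key for each argument. carry_out: Moves the arm, as the interface text tells. Its arguments: {"type":"object","properties":{"increments":{"type":"array","items":{"type":"object","properties":{"x":{"type":"number"},"y":{"type":"number"},"z":{"type":"number"},"rx":{"type":"number"},"ry":{"type":"number"},"rz":{"type":"number"}}}},"hand":{"type":"number"}},"required":["increments"]}

```bash
mkdir -p pics; ls; cat > a.py <<'E'
import cv2,numpy as np,pickle
from plant import status,viewer
s=status.read_state();print({k:np.round(v,3) for k,v in s.items()})
for n in("scene","top"):
    f=viewer.grab_frame(n);pickle.dump(f,open(n+".pkl","wb"));cv2.imwrite(f"pics/{n}0.png",f["frame"])
    print(n,np.round(f["mtx"],1).tolist(),np.round(f["dist_coeffs"],3),np.round(f["position"],3),np.round(f["orientation"],3))
    for th in["basket_grip","basket","stand","tray","solder","pen","brush","cutters","swabs"]:
        for o in viewer.outline_of(n,th)[:2]:print(th,round(o["confidence"],2),o["box"],o["region"].sum())
E
python3 a.py
```

```text
pics
{'t': np.float64(0.0), 'joint_pos': array([ 1.173,  0.125,  1.652, -0.   ,  1.367, -0.083]), 'qd': array([-0.   , -0.002, -0.002,  0.002, -0.   ,  0.001]), 'joint_torque': array([-1.0000e-03, -4.1762e+01, -3.5993e+01,  7.7000e-02,  4.9000e-02,
       -0.0000e+00]), 'tool_pos': array([0.201, 0.617, 0.213]), 'tool_rot': array([ 0.157,  0.988, -0.001, -0.   ]), 'wrist_force': array([-0.121, -0.5  , -0.38 ]), 'moment': array([-0.011,  0.009,  0.016]), 'finger_gap': np.float64(1.0)}
scene [[374.9, 0.0, 321.4], [0.0, 374.9, 202.0], [0.0, 0.0, 1.0]] [-0.087  0.     0.     0.     0.   ] [ 1.191 -0.364  0.974] [ 0.813  0.472 -0.18  -0.291]
basket_grip 0.95 [259.6, 200.5, 303.2, 255.2] 1474
basket_grip 0.42 [344.4, 180.1, 393.1, 214.8] 911
basket 0.8 [258.1, 201.5, 304.7, 255.0] 1563
stand 0.77 [234.1, 183.0, 331.5, 294.1] 4151
tray 0.56 [345.1, 180.5, 388.7, 213.4] 928
solder 0.65 [314.0, 188.0, 325.2, 205.6] 185
brush 0.51 [183.7, 258.2, 229.3, 281.8] 282
cutters 0.49 [388.7, 162.4, 414.5, 178.6] 169
swabs 0.31 [310.8, 187.9, 326.2, 206.5] 222
swabs 0.21 [389.6, 162.3, 416.2, 178.9] 173
top [[484.5, 0.0, 313.0], [0.0, 484.5, 198.7], [0.0, 0.0, 1.0]] [0.029 0.    0.    0.    0.   ] [ 0.334 -0.017  1.398] [-0.701  0.705 -0.074  0.074]
basket_grip 0.73 [352.5, 190.6, 404.3, 223.0] 1313
basket_grip 0.57 [301.6, 140.6, 311.4, 160.4] 252
basket 0.76 [352.4, 190.3, 401.6, 224.7] 1329
stand 0.95 [328.2, 160.8, 425.1, 245.3] 3870
tray 0.7 [216.6, 201.6, 275.7, 252.8] 2496
solder 0.54 [293.9, 248.2, 311.8, 269.6] 352
pen 0.61 [292.4, 204.9, 326.5, 211.8] 189
brush 0.6 [421.0, 223.8, 474.9, 236.9] 359
cutters 0.59 [163.8, 235.5, 201.8, 255.2] 285
swabs 0.49 [298.2, 140.7, 312.2, 159.5] 224
```

```bash
python3 - <<'E'
import cv2
s=cv2.imread("pics/scene0.png")[140:320,150:450];t=cv2.imread("pics/top0.png")[120:290,150:490]
cv2.imwrite("pics/s1.png",cv2.resize(s,(800,480),interpolation=2));cv2.imwrite("pics/t1.png",cv2.resize(t,(800,400),interpolation=2))
E
```

```text
(no output)
```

View pics/scene0.png

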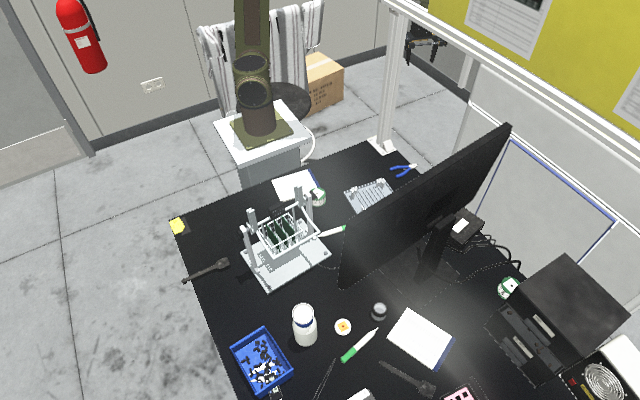

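View pics/s1.png

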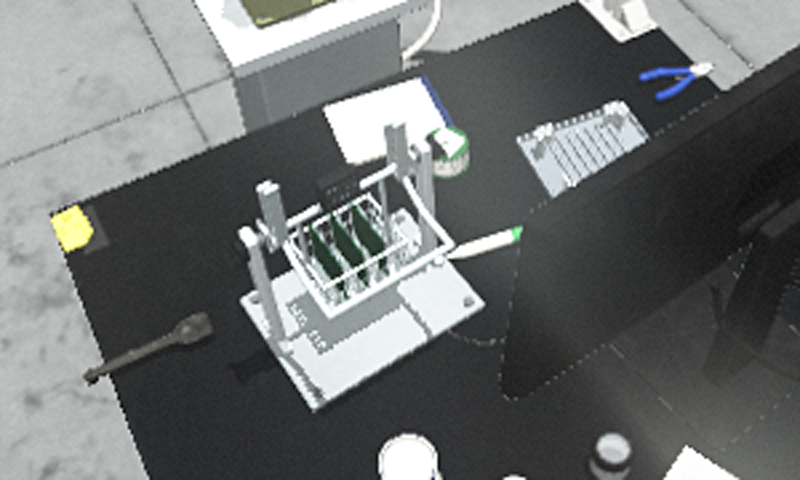

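View pics/t1.png

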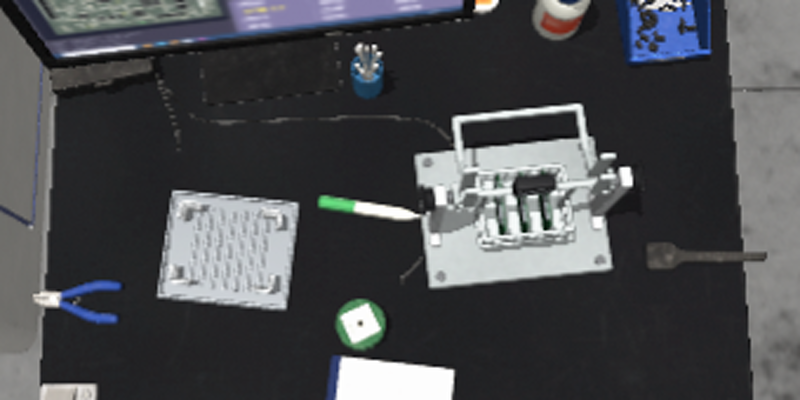

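View pics/top0.png

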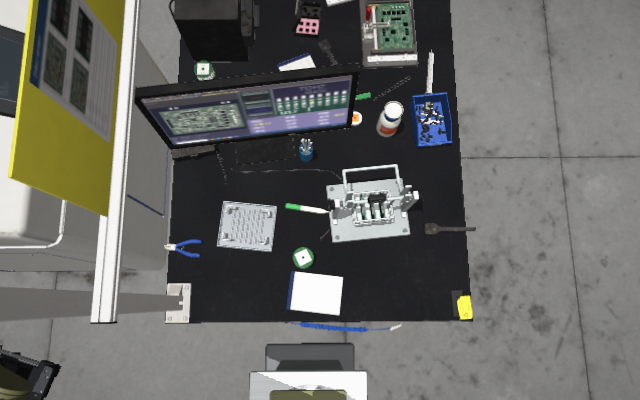

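```bash
cat > h.py <<'E'
import cv2,numpy as np,pickle
from scipy.spatial.transform import Rotation as R
def cloud(f):
    h,w=f["z_map"].shape
    uv=np.stack(np.meshgrid(np.arange(w),np.arange(h)),-1).reshape(-1,1,2).astype(float)
    n=cv2.undistortPoints(uv,f["mtx"],f["dist_coeffs"])[:,0]
    z=f["z_map"].reshape(-1).astype(float)
    p=np.c_[n*z[:,None],z]
    P=R.from_quat(f["orientation"]).apply(p)+f["position"];P[z==0]=np.nan
    return P.reshape(h,w,3)
def proj(f,P):
    r=R.from_quat(f["orientation"]).inv();q=r.apply(np.atleast_2d(P)-f["position"])
    return cv2.projectPoints(q,np.zeros(3),np.zeros(3),f["mtx"],f["dist_coeffs"])[0][:,0]
E
python3 - <<'E'
from h import *
for n in("top","scene"):
    f=pickle.load(open(n+".pkl","rb"));P=cloud(f)
    if n=="top":
        reg=P[160:250,200:430]
        for nm,(a,b,c,d) in {"tray":(200,253,215,278),"stand":(160,246,320,432)}.items():
            q=P[a:b,c:d].reshape(-1,3);z=q[:,2];print(nm,np.histogram(z,bins=np.arange(-.02,.32,.01)))
        # height map picture
    hm=np.nan_to_num(P[...,2]);c=(140,320,150,450) if n=="scene" else (150,260,200,440)
    v=np.clip(hm[c[0]:c[1],c[2]:c[3]]/.27*255,0,255).astype(np.uint8)
    v=cv2.applyColorMap(v,cv2.COLORMAP_JET);s=800/v.shape[1];cv2.imwrite(f"pics/h_{n}.png",cv2.resize(v,None,fx=s,fy=s,interpolation=0))
E
```

```text
tray (array([   0,  376, 2131,  658,   36,  102,   21,    0,    0,    0,    0,
          0,    0,    0,    0,    0,    0,    0,    0,    0,    0,    0,
          0,    0,    0,    0,    0,    0,    0,    0,    0,    0,    0]), array([-0.02, -0.01,  0.  ,  0.01,  0.02,  0.03,  0.04,  0.05,  0.06,
        0.07,  0.08,  0.09,  0.1 ,  0.11,  0.12,  0.13,  0.14,  0.15,
        0.16,  0.17,  0.18,  0.19,  0.2 ,  0.21,  0.22,  0.23,  0.24,
        0.25,  0.26,  0.27,  0.28,  0.29,  0.3 ,  0.31]))
stand (array([   1, 1767, 3723, 1751,   61,   11,    8,   22,  460,   71,   50,
        121,   48,  135,  138,   69,   13,   87,  228,   33,   60,  220,
        209,   51,  131,   33,   29,   36,   35,    2,    0,    0,    0]), array([-0.02, -0.01,  0.  ,  0.01,  0.02,  0.03,  0.04,  0.05,  0.06,
        0.07,  0.08,  0.09,  0.1 ,  0.11,  0.12,  0.13,  0.14,  0.15,
        0.16,  0.17,  0.18,  0.19,  0.2 ,  0.21,  0.22,  0.23,  0.24,
        0.25,  0.26,  0.27,  0.28,  0.29,  0.3 ,  0.31]))
```

View pics/h_top.png

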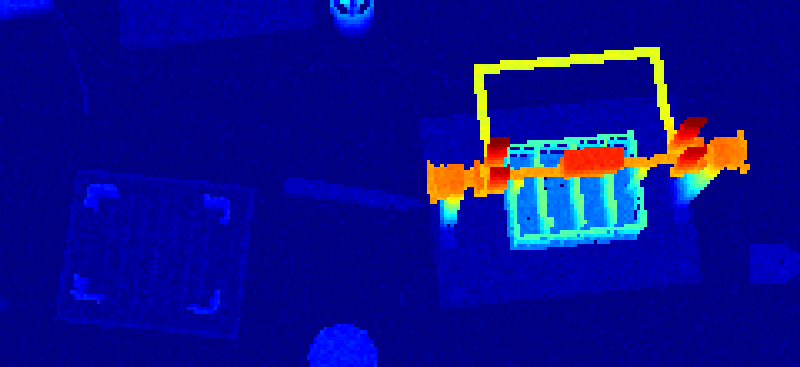

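View pics/h_scene.png

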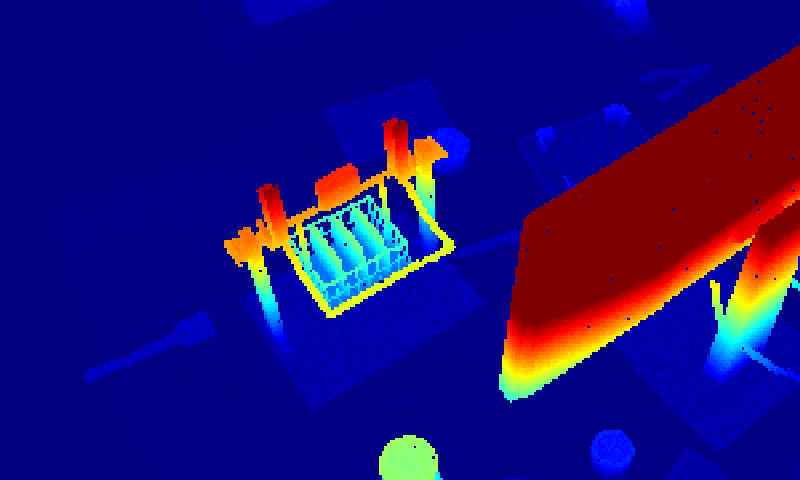

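```bash
python3 - <<'E'
from h import *
np.set_printoptions(suppress=True,precision=4)
T=pickle.load(open("top.pkl","rb"));S=pickle.load(open("scene.pkl","rb"))
PT=cloud(T);PS=cloud(S)
for n,P in(("top",PT),("scene",PS)):
    a=P.reshape(-1,3)
    m=(a[:,0]>.15)&(a[:,0]<.6)&(a[:,1]>-.35)&(a[:,1]<.05)&(a[:,2]<.32);q=a[m]
    np.save(n+"_st.npy",q)
    print(n,"bench",np.median(q[np.abs(q[:,2])<.004],0)[2], 'hi',(q[:,2]>.215).sum())
    hi=q[q[:,2]>.2]
    # cross rod cloud: print extents of hi clusters
    from scipy.cluster.hierarchy import fcluster,linkage
    l=fcluster(linkage(hi),.012,'distance')
    for k in np.unique(l):
        c=hi[l==k]
        if len(c)>8:print(len(c),c.min(0),c.max(0),np.median(c,0))
E
```

```text
top bench 0.0004978786543234914 hi 240
186 [ 0.5665 -0.1132  0.2   ] [ 0.5932 -0.0575  0.2715] [ 0.5782 -0.0976  0.2089]
147 [ 0.577  -0.1988  0.2001] [ 0.5952 -0.1552  0.2319] [ 0.5842 -0.1759  0.2257]
106 [ 0.5821 -0.2953  0.2002] [ 0.5999 -0.2372  0.2563] [ 0.5877 -0.2607  0.2085]
scene bench 0.00040606444914353945 hi 259
82 [ 0.5814 -0.2923  0.2004] [ 0.5997 -0.2404  0.2553] [ 0.5889 -0.2606  0.2078]
177 [ 0.578  -0.1985  0.2006] [ 0.5987 -0.1549  0.2294] [ 0.5937 -0.1779  0.2223]
200 [ 0.5674 -0.1155  0.2001] [ 0.597  -0.0621  0.27  ] [ 0.5884 -0.1066  0.2233]
```

```bash
python3 - <<'E'
from h import *
np.set_printoptions(suppress=True,precision=4)
T=pickle.load(open("top.pkl","rb"));S=pickle.load(open("scene.pkl","rb"))
from scipy.cluster.hierarchy import fcluster,linkage
for n,f in(("top",T),("scene",S)):
    a=cloud(f).reshape(-1,3)
    q=a[(a[:,0]>.3)&(a[:,0]<.8)&(a[:,1]>-.35)&(a[:,1]<-.03)&(a[:,2]<.32)]
    np.save(n+"_st.npy",q)
    g=q[(q[:,2]>.14)]
    # bar points: near z .19, y between
    r=g[(g[:,0]>.64)&(g[:,0]<.72)];
    l=fcluster(linkage(r),.01,'distance')
    print(n,"rear pts",len(r),[(len(r[l==k]),r[l==k].min(0),r[l==k].max(0)) for k in np.unique(l) if (l==k).sum()>5])
    c,s=None,None
    rr=r[(r[:,0]>.66)&(r[:,1]>-.235)&(r[:,1]<-.11)]
    p=np.polyfit(rr[:,1],rr[:,0],1);print("rod x(y) slope",p,"z",np.median(rr[:,2]),np.std(rr[:,0]-np.polyval(p,rr[:,1])))
    b=g[(abs(g[:,0]-.585)<.02)&(((g[:,1]>-.225)&(g[:,1]<-.205))|((g[:,1]>-.15)&(g[:,1]<-.125)))&(abs(g[:,2]-.2)<.03)]
    p=np.polyfit(b[:,1],b[:,0],1);print("bar",len(b),p,np.median(b[:,2]),b[:,2].max(),np.std(b[:,0]-np.polyval(p,b[:,1])), "x at -.177",np.polyval(p,-.177))
    # base plate
    bp=q[(q[:,2]>.006)&(q[:,2]<.03)];print("base z",np.median(bp[:,2]))
    d=cv2.minAreaRect(bp[:,:2].astype(np.float32));print(d)
E
```

```text
top rear pts 251 [(251, array([ 0.64  , -0.246 ,  0.1548]), array([ 0.6916, -0.0939,  0.1692]))]
rod x(y) slope [-0.0964  0.6642] z 0.16119656490593215 0.002382067896587558
bar 54 [-0.0916  0.5706] 0.19399181565798018 0.1986898998776494 0.0022141348696462387 x at -.177 0.5868525156683523
base z 0.010612685786555165
((0.5496997237205505, -0.19000352919101715), (0.3199649751186371, 0.49935096502304077), 89.99981689453125)
scene rear pts 239 [(239, array([ 0.6402, -0.2437,  0.1557]), array([ 0.6907, -0.0949,  0.1664]))]
rod x(y) slope [-0.0776  0.6683] z 0.16182705255658314 0.003205515237663203
bar 63 [-0.0781  0.5749] 0.1927561764645569 0.19724072102251877 0.002180227237563142 x at -.177 0.5887047432270994
base z 0.011239764330076008
((0.5505489706993103, -0.19038480520248413), (0.31887683272361755, 0.4970558285713196), 89.88079071044922)
```

```bash
python3 - <<'E'
from h import *
np.set_printoptions(suppress=True,precision=1,linewidth=160)
psi=.085;o=np.array([.5868,-.177,.190])
c,s=np.cos(psi),np.sin(psi);Rm=np.array([[c,-s,0],[s,c,0],[0,0,1]])
import math
im=np.full((600,800,3),255,np.uint8)
for n,col in(("top",(255,0,0)),("scene",(0,0,255))):
    q=(np.load(n+"_st.npy")-o)@Rm*1000
    for side,ox in((-70,200),(70,600)):
        m=abs(q[:,1]-side)<11
        for x,y,z in q[m]:cv2.circle(im,(int(ox+x*2.5),int(330-z*2.5)),2,col,-1)
    g=q[(q[:,2]>10)&(abs(q[:,1])<40)]
    print(n,"grip",len(g),g.min(0),g.max(0),"top pts",np.median(g[g[:,2]>28],0))
    for side in(-70,70):
        for lo in range(0,90,10):
            m=(abs(q[:,1]-side)<11)&(q[:,2]>=lo)&(q[:,2]<lo+10);a=q[m]
            for nm,k in(("F",a[:,0]<0+lo*0),):
                if len(a):print(n,side,lo,len(a),"x",np.sort(a[:,0]).round(0)[[0,len(a)//4,len(a)//2,-1-len(a)//4,-1]],"y",a[:,1].min(),a[:,1].max())
cv2.imwrite("pics/prof.png",im)
E
```

```text
top grip 147 [ -8.5 -22.4  10.1] [ 7.8 21.5 41.9] top pts [-0.6 -0.5 36.3]
top -70 0 24 x [-11.  -1.   3.   8.  12.] y -80.66972138806516 -59.36054269776725
top -70 10 16 x [-11. -10.   7.   8.  11.] y -80.98137527729767 -60.46259539510788
top -70 20 14 x [-10.  -9.   8.   9.  14.] y -77.42088391321398 -63.37082796339863
top -70 30 11 x [-10. -10.  -9.   8.   9.] y -75.46107665681143 -63.606704689979146
top -70 40 13 x [-9. -6.  9.  9. 12.] y -75.62097215225182 -62.85833167916326
top -70 50 17 x [-10.  -9.  -5.   9.  15.] y -75.99374146154037 -63.46810826128582
top -70 60 20 x [-9. -7. -5.  9. 12.] y -77.94604663326108 -63.86704125959385
top -70 70 17 x [ 9. 10. 11. 13. 15.] y -76.55693724774557 -63.224907822458114
top -70 80 1 x [13. 13. 13. 13. 13.] y -68.90595343208592 -68.90595343208592
top 70 0 8 x [-13. -11.  -2.  -0.   7.] y 64.96465089268695 77.21075805307372
top 70 10 12 x [-12. -12.   6.   6.   9.] y 65.82776175101945 78.68268137084682
top 70 20 11 x [-12. -11.   6.   7.  10.] y 66.68121051507705 78.75776720722968
top 70 30 10 x [-12. -11.   6.   7.   7.] y 67.1873231744104
[... 1113 characters left out ...]

scene 70 0 24 x [-7. -2.  5. 11. 14.] y 59.42847469013444 80.99104646633303
scene 70 10 18 x [-9. -6. 11. 11. 13.] y 63.26740191435298 74.53725982858127
scene 70 20 21 x [-14.  -5.  11.  13.  14.] y 63.46955879519393 75.36849962218696
scene 70 30 24 x [-9. -6. 11. 13. 14.] y 62.37740179812547 75.60701218993664
scene 70 40 20 x [-8. -6. 11. 13. 14.] y 62.73919388495848 76.75406813510429
scene 70 50 21 x [-8. -5. 13. 13. 14.] y 63.01408230784748 76.2849429141735
scene 70 60 27 x [-10.  -7.  10.  13.  14.] y 63.28317711023757 77.54087081499101
scene 70 70 17 x [ 9. 11. 14. 14. 16.] y 63.45103194657734 77.37210079147508
scene 70 80 1 x [14. 14. 14. 14. 14.] y 68.17781270814531 68.17781270814531
```

View pics/prof.png

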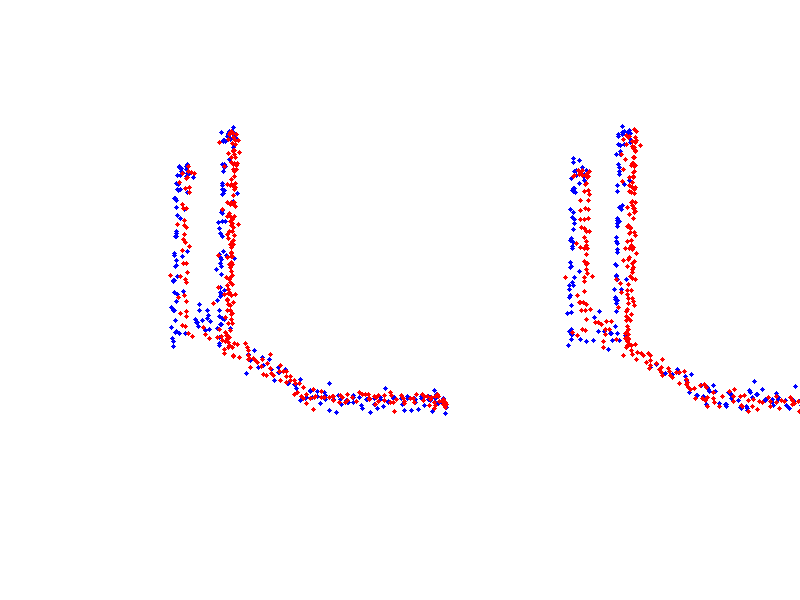

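```bash
python3 - <<'E'
from h import *
from scipy.optimize import least_squares
np.set_printoptions(suppress=True,precision=3,linewidth=160)
psi=.09;o=np.array([.5868,-.177,.190])
c,s=np.cos(psi),np.sin(psi);Rm=np.array([[c,-s,0],[s,c,0],[0,0,1]])
Q={n:(np.load(n+"_st.npy")-o)@Rm*1000 for n in("top","scene")}
# sheets: x = a + tan*z - dpsi*y
def sheet(q,lo,hi,z0,z1):
    m=(abs(abs(q[:,1])-70)<6)&(q[:,2]>z0)&(q[:,2]<z1)&(q[:,0]>lo)&(q[:,0]<hi);a=q[m]
    A=np.c_[np.ones(len(a)),a[:,2],a[:,1]]
    r=least_squares(lambda p:A@p-a[:,0],[0,0,0],loss='soft_l1',f_scale=1).x
    return len(a),r,np.std(a[:,0]-A@r)
print("front prong, front face(top)",sheet(Q["top"],-16,-3,5,58))
print("back prong front face (top)",sheet(Q["top"],2,13,20,70))
print("front prong back face (scene)",sheet(Q["scene"],-12,0,20,58))
print("back prong back face (scene)",sheet(Q["scene"],8,18,5,72))
for n,q in Q.items():
    r=q[(q[:,0]>75)&(q[:,0]<110)&(abs(q[:,1])<60)&(q[:,2]>-45)&(q[:,2]<-10)]
    print(n,"rod x",np.polyfit(r[:,1],r[:,0],1),"z",np.polyfit(r[:,1],r[:,2],1),np.percentile(r[:,2],[5,50,95]))
    for nm,m in(("top edge",(q[:,2]>28)&(abs(q[:,1])<30)),):
        g=q[(q[:,2]>14)&(abs(q[:,1])<30)&(q[:,2]<45)]
        print("grip y",np.percentile(g[:,1],[1,99]),"x",np.percentile(g[:,0],[1,50,99]),"z",np.percentile(g[:,2],[50,90,99]), "yaw",np.polyfit(g[:,1],g[:,0],1))
    for lo,hi in((-115,-85),(85,115)):
        p=q[(q[:,1]>lo)&(q[:,1]<hi)&(q[:,2]>8)&(q[:,2]<22)&(abs(q[:,0])<25)]
        print("post top",len(p),p.min(0),p.max(0),np.median(p,0))
    k=q[(q[:,2]>-120)&(q[:,2]<-85)&(abs(q[:,1])<70)&(abs(q[:,0])<70)]
    if len(k):print("basket rim",np.percentile(k,[1,99],axis=0))
# basket rim (z about -148+58-... rel grip )
E
```

```text
front prong, front face(top) (46, array([-11.53 ,   0.032,  -0.006]), np.float64(0.7587391686392799))
back prong front face (top) (45, array([ 6.523,  0.032, -0.006]), np.float64(0.8116554344241216))
front prong back face (scene) (38, array([-6.096,  0.015,  0.009]), np.float64(0.8980938829242335))
back prong back face (scene) (144, array([11.683,  0.027,  0.006]), np.float64(1.1156703060385955))
top rod x [-0.008 94.003] z [  0.005 -28.598] [-32.381 -28.841 -24.543]
grip y [-21.323  21.498] x [-7.975 -1.687  7.331] z [35.812 38.888 40.913] yaw [ 0.009 -1.397]
post top 78 [  -9.924 -113.852    8.203] [ 11.183 -85.306  20.844] [  -0.275 -101.628   14.494]
post top 81 [-12.365  85.478   8.149] [  9.668 114.828  20.458] [ -0.932 103.086  13.876]
basket rim [[ -39.008  -51.255 -119.937]
 [  39.365   53.584  -85.743]]
scene rod x [-0.    95.219] z [ -0.009 -28.425] [-31.886 -28.148 -24.981]
grip y [-21.683  21.101] x [-6.299  7.332 10.402] z [32.793 37.231 38.743] yaw [-0.002  4.966]
post top 73 [  -9.743 -114.727    8.164] [ 12.793 -85.048  20.281] [   2.922 -102.499   14.08 ]
post top 49 [-10.37   85.108   8.179] [ 11.041 114.984  18.306] [  3.872 101.722  14.1  ]
basket rim [[ -39.627  -49.38  -119.031]
 [  39.11    52.036  -85.19 ]]
```

```bash
python3 - <<'E'
from h import *
from scipy.cluster.hierarchy import fcluster,linkage
from scipy.optimize import least_squares
np.set_printoptions(suppress=True,precision=4,linewidth=160)
for n in("top","scene"):
    f=pickle.load(open(n+".pkl","rb"));P=cloud(f);a=P.reshape(-1,3)
    q=a[(a[:,0]>.35)&(a[:,0]<.68)&(a[:,1]>.03)&(a[:,1]<.32)&(a[:,2]<.06)]
    g=q[(q[:,2]>.024)]
    l=fcluster(linkage(g),.012,'distance')
    for k in np.unique(l):
        c=g[l==k]
        if len(c)>4:print(n,len(c),c.min(0),c.max(0),c.mean(0))
    t=q[(q[:,2]>.0065)&(q[:,2]<.05)]
    l=fcluster(linkage(t),.012,'distance');k=np.bincount(l).argmax();t=t[l==k]
    print(len(t),cv2.minAreaRect(t[:,:2].astype(np.float32)),np.median(t[:,2]))
    if n=="top":np.save("tray_top.npy",t)
    m=a[(a[:,2]>.1)&(a[:,2]<.6)&(a[:,1]>-.1)&(a[:,1]<.5)&(a[:,0]>.3)&(a[:,0]<1.)]
    for y in np.arange(-.1,.45,.05):
        c=m[(abs(m[:,1]-y)<.025)]
        if len(c):print("tall y%.2f"%y,len(c),"minx",c[:,0].min(),"z",c[c[:,0].argmin()][2])
E
```

```text
top 56 [0.4343 0.0308 0.0266] [0.4781 0.0422 0.0463] [0.4568 0.0348 0.0375]
top 38 [0.5052 0.2184 0.0269] [0.5287 0.2423 0.0431] [0.5157 0.233  0.0347]
top 46 [0.5867 0.2075 0.0244] [0.6064 0.2344 0.0444] [0.5992 0.2229 0.0346]
top 36 [0.5744 0.1108 0.0267] [0.5966 0.132  0.0426] [0.5882 0.12   0.0342]
top 31 [0.4961 0.1181 0.0264] [0.5137 0.1436 0.0429] [0.5026 0.1281 0.0355]
1636 ((0.547866702079773, 0.18164457380771637), (0.187308669090271, 0.16145052015781403), 83.45668029785156) 0.009866041612446419
tall y-0.10 821 minx 0.5659049153849192 z 0.12153161305207738
tall y-0.05 1427 minx 0.5601331362900777 z 0.19613449308264963
tall y0.00 1350 minx 0.7488498685788745 z 0.10181164478158333
tall y0.05 1338 minx 0.7850817885491526 z 0.11651601795935185
tall y0.10 1337 minx 0.7803106644767507 z 0.11409974844095516
tall y0.15 1340 minx 0.7739493352753974 z 0.12477963362551936
tall y0.20 1341 minx 0.7679957358212722 z 0.12593072868810085
tall y0.25 1363 minx 0.7622462042902142 z 0.11784443882032458
tall y0.30 4761 minx 0.3017366748615327 z 0.5521906095921263
tall y0.35 7113 minx 0.302633810
[... 503 characters left out ...]
928711) 0.009597460437065441
tall y-0.10 901 minx 0.5676439887747908 z 0.20479860442889575
tall y-0.05 1413 minx 0.5615598907766329 z 0.19266060266439222
tall y0.00 1192 minx 0.81732325678185 z 0.4055396264481097
tall y0.05 1030 minx 0.8111847711238729 z 0.40452882011567126
tall y0.10 1557 minx 0.8058087672023854 z 0.4060820440191937
tall y0.15 1290 minx 0.7992003037500478 z 0.4073709350128263
tall y0.20 804 minx 0.7921773228990068 z 0.4069748069988318
tall y0.25 721 minx 0.7877622497983321 z 0.4051119131527159
tall y0.30 3881 minx 0.30407793136627015 z 0.5443334496060173
tall y0.35 5746 minx 0.31160087293677574 z 0.15986183376870589
tall y0.40 499 minx 0.3390793931038123 z 0.180668492509528
```

```bash
python3 - <<'E'
from h import *
S=pickle.load(open("scene.pkl","rb"));T=pickle.load(open("top.pkl","rb"))
print("proj tcp",proj(S,[[.201,.617,.215],[.201,.617,.5],[.2,.5,.7]]),proj(T,[[.201,.617,.215],[.201,.617,.5]]))
s=S["frame"][0:200,180:500];cv2.imwrite("pics/s2.png",cv2.resize(s,(800,500)))
t=T["frame"][200:400,0:300];cv2.imwrite("pics/t2.png",cv2.resize(t,(800,533)))
im=np.full((600,800,3),255,np.uint8)
im2=im.copy()
for f in(T,S):
    a=cloud(f).reshape(-1,3);a=a[np.isfinite(a).all(1)]
    for x,y,z in a[(a[:,2]>.03)&(a[:,0]>-.3)]:
        c=cv2.applyColorMap(np.uint8([[min(255,max(0,z*255/1.2))]]),cv2.COLORMAP_JET)[0,0].tolist()
        cv2.circle(im,(int(400-y*400),int(500-x*400)),1,c,-1)
    b=a[(a[:,2]>-.3)&(a[:,0]<.7)]
    for x,y,z in b:
        c=cv2.applyColorMap(np.uint8([[min(255,max(0,(x+.3)*255))]]),cv2.COLORMAP_JET)[0,0].tolist()
        cv2.circle(im2,(int(400-y*400),int(450-z*400)),1,c,-1)
cv2.imwrite("pics/plan.png",im);cv2.imwrite("pics/elev.png",im2)
E
```

```text
Still running in the background as job /tmp/bash_jobs.1000/7326cbf12597 (pid 687). You'll get a notice when it ends.
```

View pics/s2.png

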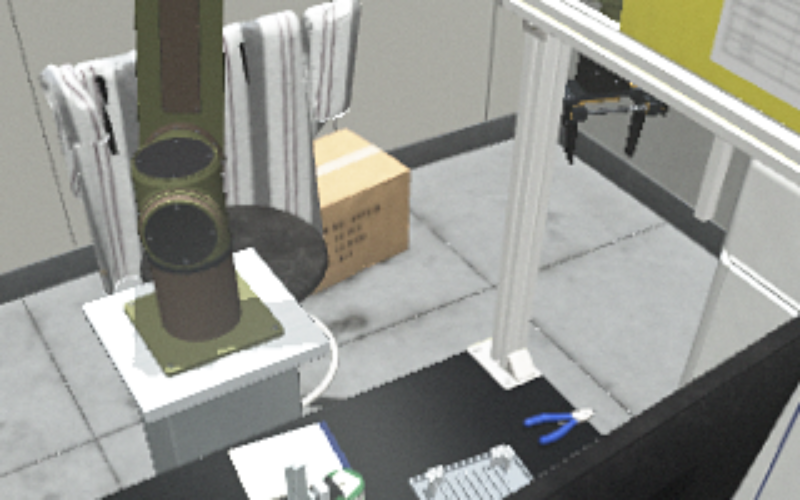

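View pics/t2.png

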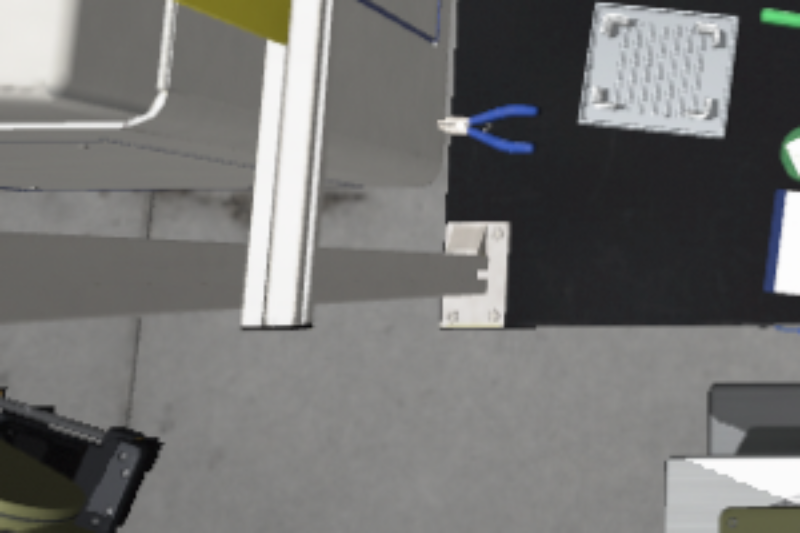

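```bash
kill -- -$(cat /tmp/bash_jobs.1000/7326cbf12597/pid); cat /tmp/bash_jobs.1000/7326cbf12597/stdout; timeout 100 python3 - <<'E'
from h import *
S=pickle.load(open("scene.pkl","rb"));T=pickle.load(open("top.pkl","rb"))
im=np.full((600,800,3),255,np.uint8)
im2=im.copy()
lut=cv2.applyColorMap(np.arange(256,dtype=np.uint8)[:,None],cv2.COLORMAP_JET)[:,0]
def put(im,u,v,c):
    u=u.astype(int);v=v.astype(int);m=(u>=0)&(u<798)&(v>=0)&(v<598)
    for d in((0,0),(0,1),(1,0),(1,1)):im[v[m]+d[0],u[m]+d[1]]=c[m]
for f in(T,S):
    print(proj(f,[[.201,.617,.215],[0,0,0]]))
    a=cloud(f).reshape(-1,3);a=a[np.isfinite(a).all(1)];a=a[np.argsort(a[:,2])]
    b=a[(a[:,2]>.03)]
    put(im,400-b[:,1]*400,450-b[:,0]*400,lut[np.clip(b[:,2]*212,0,255).astype(int)])
    b=a[(a[:,2]>-.3)&(a[:,0]<.7)]
    put(im2,400-b[:,1]*400,450-b[:,2]*400,lut[np.clip((b[:,0]+.3)*255,0,255).astype(int)])
    b=a[(a[:,1]>.27)&(a[:,1]<.5)&(a[:,0]<.3)&(a[:,0]>-.1)&(a[:,2]>.05)];print(len(b),np.percentile(b,[0,5,50,95,100],axis=0))
    b=a[(a[:,1]>.27)&(a[:,1]<.8)&(a[:,0]<.7)&(a[:,0]>-.1)&(a[:,2]>.5)];print(len(b),np.percentile(b,[0,5,50,95,100],axis=0))
cv2.imwrite("pics/plan.png",im);cv2.imwrite("pics/elev.png",im2)
E
```

```text
[[ 38.39548735 363.43717928]
 [307.6702576  430.65798145]]
641 [[0.17888122 0.44590531 0.49035144]
 [0.18506967 0.46004025 0.50297598]
 [0.1990864  0.47575822 0.54296147]
 [0.21022458 0.49552145 0.56427602]
 [0.21254977 0.49999396 0.56815655]]
23113 [[0.17888122 0.31535605 0.50026828]
 [0.31770126 0.31896476 0.55271963]
 [0.54413875 0.33626089 0.70301879]
 [0.68354457 0.36071977 0.83681362]
 [0.69998304 0.52715458 0.84609498]]
[[418.98475162  62.74152903]
 [260.53165799 128.44347357]]Traceback (most recent call last):
  File "<stdin>", line 16, in <module>
    return _quantile_unchecked(
        a, q, axis, out, overwrite_input, method, keepdims, weights)
    return _ureduce(a,
                    func=_quantile_ureduce_func,
    ...<5 lines>...
                    overwrite_input=overwrite_input,
                    method=method)
    r = func(a, **kwargs)
    result = _quantile(arr,
                       quantiles=q,
    ...<2 lines>...
                       out=out,
                       weights=wgt)
    slices_having_nans = np.isnan(arr[-1, ...])
                                  ~~~^^^^^^^^^
IndexError: index -1 is out of bounds for axis 0 with size 0
```

```bash
timeout 100 python3 - <<'E'
from h import *
S=pickle.load(open("scene.pkl","rb"));T=pickle.load(open("top.pkl","rb"))
im=np.full((600,800,3),255,np.uint8)
im2=im.copy()
lut=cv2.applyColorMap(np.arange(256,dtype=np.uint8)[:,None],cv2.COLORMAP_JET)[:,0]
def put(im,u,v,c):
    u=u.astype(int);v=v.astype(int);m=(u>=0)&(u<798)&(v>=0)&(v<598)
    for d in((0,0),(0,1),(1,0),(1,1)):im[(v[m]+d[0]),(u[m]+d[1])]=c[m]
for f in(T,S):
    a=cloud(f).reshape(-1,3);a=a[np.isfinite(a).all(1)];a=a[np.argsort(a[:,2])]
    b=a[(a[:,2]>.03)]
    put(im,400-b[:,1]*400,450-b[:,0]*400,lut[np.clip(b[:,2]*212,0,255).astype(int)])
    b=a[(a[:,2]>-.3)&(a[:,0]<.7)]
    put(im2,400-b[:,1]*400,450-b[:,2]*400,lut[np.clip((b[:,0]+.3)*255,0,255).astype(int)])
    for z in np.arange(.05,.9,.1):
        b=a[(a[:,1]>.2)&(a[:,1]<.45)&(a[:,0]<.5)&(a[:,0]>-.1)&(abs(a[:,2]-z)<.05)]
        if len(b)>9:print(len(b),z.round(2),b.min(0).round(3),b.max(0).round(3))
cv2.imwrite("pics/plan.png",im);cv2.imwrite("pics/elev.png",im2)
E
```

```text
3588 0.05 [0.278 0.2   0.   ] [0.5   0.414 0.1  ]
194 0.15 [0.314 0.348 0.101] [0.353 0.362 0.199]
245 0.25 [0.314 0.348 0.201] [0.354 0.362 0.3  ]
339 0.35 [0.314 0.348 0.3  ] [0.353 0.364 0.4  ]
228 0.45 [0.315 0.348 0.4  ] [0.354 0.364 0.461]
3293 0.55 [0.181 0.315 0.535] [0.5   0.448 0.6  ]
1324 0.65 [0.315 0.334 0.6  ] [0.5   0.364 0.7  ]
2070 0.75 [0.314 0.334 0.7  ] [0.5   0.364 0.8  ]
602 0.85 [0.315 0.334 0.8  ] [0.5   0.352 0.845]
1544 0.05 [0.28 0.2  0.  ] [0.5   0.414 0.1  ]
342 0.15 [0.312 0.346 0.1  ] [0.358 0.388 0.2  ]
413 0.25 [0.312 0.346 0.2  ] [0.359 0.393 0.3  ]
481 0.35 [0.313 0.346 0.3  ] [0.359 0.392 0.4  ]
575 0.45 [0.313 0.346 0.4  ] [0.359 0.39  0.5  ]
838 0.55 [0.304 0.315 0.5  ] [0.5   0.383 0.6  ]
21 0.65 [0.481 0.333 0.601] [0.499 0.338 0.609]
```

View pics/plan.png

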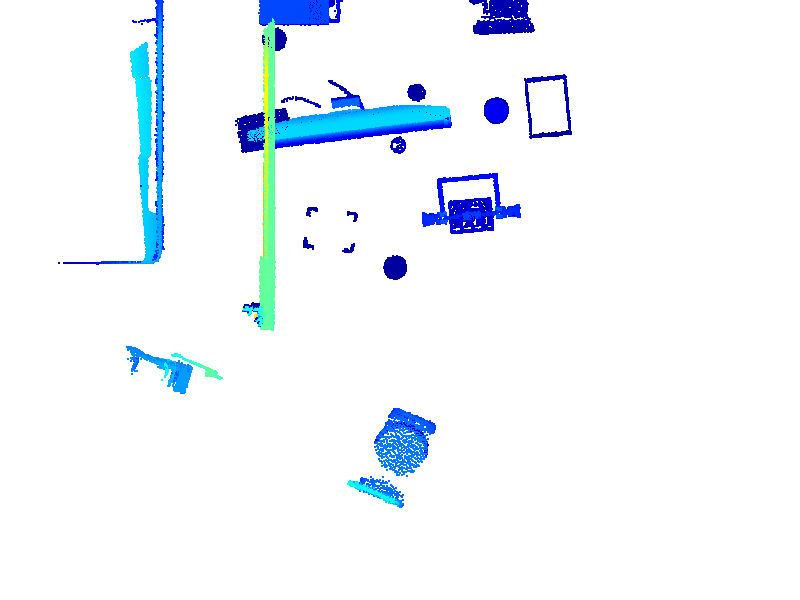

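View pics/elev.png

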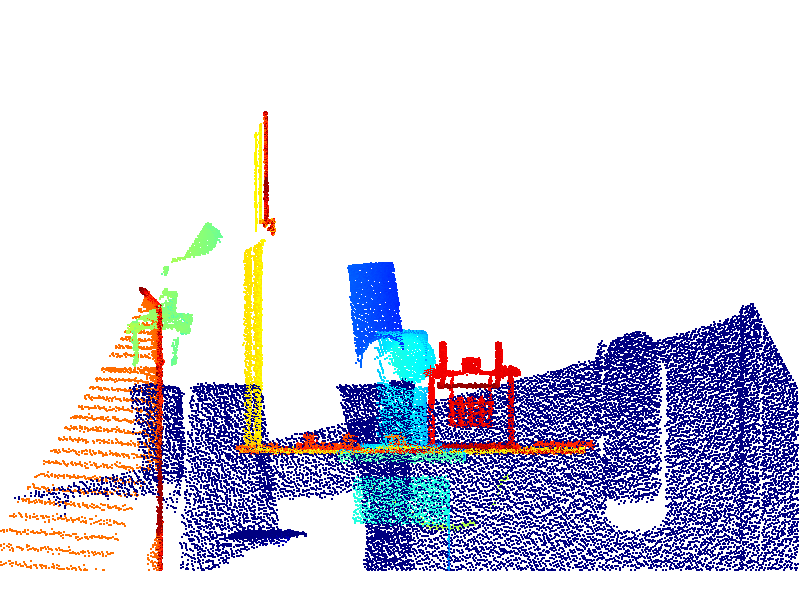

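```bash
cat > plan.py <<'E'
from h import *
from plant import status
def rows(wps,st=None):
    "wps: list of (x,y,z,psi) psi=world angle of tool y, tool down"
    st=st or status.read_state()
    p0=np.array(st["tool_pos"]);R0=R.from_quat(st["tool_rot"])
    out=[]
    for x,y,z,psi in wps:
        yv=np.array([np.cos(psi),np.sin(psi),0]);zv=np.array([0,0,-1.]);xv=np.cross(yv,zv)
        Rt=R.from_matrix(np.c_[xv,yv,zv])
        d=R0.inv().apply(np.array([x,y,z])-p0)*1000;r=np.degrees((R0.inv()*Rt).as_rotvec())/5
        out.append((d,r))
        print('{"x":%.1f,"y":%.1f,"z":%.1f,"rx":%.2f,"ry":%.2f,"rz":%.2f},'%(*d,*r))
def show():
    st=status.read_state();y=R.from_quat(st["tool_rot"]).as_matrix()
    print("t",round(float(st["t"]),2),"tcp",np.round(st["tool_pos"],4),"psi",round(float(np.arctan2(y[1,1],y[0,1])),4),"tilt",np.round(y[:2,2],4),"F",np.round(st["wrist_force"],2),"M",np.round(st["moment"],2),"gap",round(float(st["finger_gap"]),3),"q",np.round(st["joint_pos"],3))
E
python3 - <<'E'
from plan import *
show()
b0=1.2565
rows([(r*np.cos(b0),r*np.sin(b0),z,b0) for r,z in zip(np.linspace(.649,.33,10)[1:],np.linspace(.215,.25,10)[1:])])
E
```

```text
t 1.0 tcp [0.2013 0.618  0.2146] psi 1.256 tilt [-0. -0.] F [ 0.44 -0.93  0.25] M [-0.01 -0.02  0.03] gap 0.999 q [ 1.173  0.124  1.65   0.     1.368 -0.083]
{"x":0.4,"y":-36.4,"z":-4.2,"rx":-0.00,"ry":-0.00,"rz":-0.01},
{"x":0.3,"y":-71.9,"z":-8.1,"rx":-0.00,"ry":-0.00,"rz":-0.01},
{"x":0.3,"y":-107.3,"z":-12.0,"rx":-0.00,"ry":-0.00,"rz":-0.01},
{"x":0.3,"y":-142.8,"z":-15.9,"rx":-0.00,"ry":-0.00,"rz":-0.01},
{"x":0.3,"y":-178.2,"z":-19.8,"rx":-0.00,"ry":-0.00,"rz":-0.01},
{"x":0.3,"y":-213.7,"z":-23.7,"rx":-0.00,"ry":-0.00,"rz":-0.01},
{"x":0.2,"y":-249.1,"z":-27.6,"rx":-0.00,"ry":-0.00,"rz":-0.01},
{"x":0.2,"y":-284.5,"z":-31.5,"rx":-0.00,"ry":-0.00,"rz":-0.01},
{"x":0.2,"y":-320.0,"z":-35.3,"rx":-0.00,"ry":-0.00,"rz":-0.01},
```

carry_out:
  increments:
    - {"x":0,"y":-36,"z":-4}
    - {"x":0,"y":-72,"z":-8}
    - {"x":0,"y":-107,"z":-12}
    - {"x":0,"y":-143,"z":-16}
    - {"x":0,"y":-178,"z":-20}
    - {"x":0,"y":-214,"z":-24}
    - {"x":0,"y":-249,"z":-28}
    - {"x":0,"y":-284,"z":-32}
    - {"x":0,"y":-320,"z":-35}
    - {"x":0,"y":-320,"z":-35}

```text
$.increments[0]: bad value
```

```bash
python3 - <<'E'
from plan import *
show()
bs=np.linspace(1.2565,-.293,17)[1:]
rows([(.33*np.cos(b),.33*np.sin(b),.27,b+.0*i) for i,b in enumerate(bs[:10])])
E
```

```text
t 1.0 tcp [0.2013 0.618  0.2146] psi 1.256 tilt [-0. -0.] F [ 0.44 -0.93  0.25] M [-0.01 -0.02  0.03] gap 0.999 q [ 1.173  0.124  1.65   0.     1.368 -0.083]
{"x":-31.7,"y":-321.5,"z":-55.3,"rx":-0.00,"ry":-0.00,"rz":1.10},
{"x":-63.3,"y":-326.1,"z":-55.3,"rx":-0.00,"ry":-0.00,"rz":2.21},
{"x":-94.3,"y":-333.8,"z":-55.3,"rx":-0.00,"ry":-0.00,"rz":3.32},
{"x":-124.5,"y":-344.4,"z":-55.3,"rx":-0.00,"ry":-0.00,"rz":4.43},
{"x":-153.4,"y":-357.8,"z":-55.3,"rx":-0.00,"ry":-0.00,"rz":5.54},
{"x":-181.0,"y":-374.0,"z":-55.3,"rx":-0.00,"ry":-0.00,"rz":6.65},
{"x":-206.8,"y":-392.8,"z":-55.3,"rx":-0.00,"ry":-0.00,"rz":7.76},
{"x":-230.7,"y":-414.0,"z":-55.3,"rx":-0.00,"ry":0.00,"rz":8.87},
{"x":-252.4,"y":-437.5,"z":-55.3,"rx":-0.00,"ry":0.00,"rz":9.98},
{"x":-271.8,"y":-462.9,"z":-55.3,"rx":-0.00,"ry":0.00,"rz":11.09},
```

carry_out:
  increments:
    - {"x":0,"y":-36,"z":-4,"rx":0,"ry":0,"rz":0}
    - {"x":0,"y":-72,"z":-8,"rx":0,"ry":0,"rz":0}
    - {"x":0,"y":-107,"z":-12,"rx":0,"ry":0,"rz":0}
    - {"x":0,"y":-143,"z":-16,"rx":0,"ry":0,"rz":0}
    - {"x":0,"y":-178,"z":-20,"rx":0,"ry":0,"rz":0}
    - {"x":0,"y":-214,"z":-24,"rx":0,"ry":0,"rz":0}
    - {"x":0,"y":-249,"z":-28,"rx":0,"ry":0,"rz":0}
    - {"x":0,"y":-284,"z":-32,"rx":0,"ry":0,"rz":0}
    - {"x":0,"y":-320,"z":-35,"rx":0,"ry":0,"rz":0}
    - {"x":0,"y":-320,"z":-35,"rx":0,"ry":0,"rz":0}

```text
t: 1.83
tool_pos: [0.1011, 0.3108, 0.2517]
tool_rot: [0.157, 0.988, 0.003, 0.001]
wrist_force: [0.0, -0.3, 0.5]
finger_gap: 1.002
```

```bash
python3 - <<'E'
from plan import *
show()
bs=np.linspace(1.2565,-.293,17)[1:]
rows([(.33*np.cos(b),.33*np.sin(b),.27,b) for i,b in enumerate(bs[:12])])
E
```

```text
t 1.83 tcp [0.1011 0.3108 0.2517] psi 1.2558 tilt [0.0033 0.0056] F [ 0.02 -0.35  0.51] M [-0.02  0.02  0.04] gap 1.002 q [ 1.092 -0.706  2.246 -0.     1.595 -0.164]
{"x":-31.9,"y":1.8,"z":-18.2,"rx":0.07,"ry":0.01,"rz":1.10},
{"x":-63.5,"y":-2.8,"z":-18.2,"rx":0.07,"ry":0.01,"rz":2.21},
{"x":-94.5,"y":-10.5,"z":-18.2,"rx":0.07,"ry":0.01,"rz":3.32},
{"x":-124.7,"y":-21.1,"z":-18.3,"rx":0.07,"ry":0.00,"rz":4.43},
{"x":-153.6,"y":-34.5,"z":-18.3,"rx":0.07,"ry":-0.00,"rz":5.54},
{"x":-181.2,"y":-50.7,"z":-18.4,"rx":0.07,"ry":-0.01,"rz":6.65},
{"x":-207.0,"y":-69.5,"z":-18.4,"rx":0.07,"ry":-0.01,"rz":7.76},
{"x":-230.9,"y":-90.7,"z":-18.5,"rx":0.07,"ry":-0.01,"rz":8.87},
{"x":-252.6,"y":-114.1,"z":-18.7,"rx":0.07,"ry":-0.02,"rz":9.98},
{"x":-272.0,"y":-139.5,"z":-18.8,"rx":0.07,"ry":-0.02,"rz":11.09},
{"x":-288.8,"y":-166.7,"z":-18.9,"rx":0.07,"ry":-0.02,"rz":12.20},
{"x":-303.0,"y":-195.3,"z":-19.1,"rx":0.07,"ry":-0.03,"rz":13.31},
```

carry_out:
  increments:
    - {"x":-32,"y":2,"z":-18,"rx":0,"ry":0,"rz":1.1}
    - {"x":-63.5,"y":-3,"z":-18,"rx":0,"ry":0,"rz":2.2}
    - {"x":-94.5,"y":-10.5,"z":-18,"rx":0,"ry":0,"rz":3.3}
    - {"x":-125,"y":-21,"z":-18,"rx":0,"ry":0,"rz":4.4}
    - {"x":-154,"y":-34.5,"z":-18,"rx":0,"ry":0,"rz":5.5}
    - {"x":-181,"y":-51,"z":-18,"rx":0,"ry":0,"rz":6.65}
    - {"x":-207,"y":-69.5,"z":-18,"rx":0,"ry":0,"rz":7.75}
    - {"x":-231,"y":-91,"z":-18,"rx":0,"ry":0,"rz":8.85}
    - {"x":-253,"y":-114,"z":-18,"rx":0,"ry":0,"rz":10}
    - {"x":-272,"y":-140,"z":-18,"rx":0,"ry":0,"rz":11.1}
    - {"x":-289,"y":-167,"z":-19,"rx":0,"ry":0,"rz":12.2}
    - {"x":-303,"y":-195,"z":-19,"rx":0,"ry":0,"rz":13.3}

```text
t: 2.83
tool_pos: [0.3293, 0.0298, 0.2701]
tool_rot: [0.675, 0.738, 0.003, -0.0]
wrist_force: [0.9, 0.1, 0.8]
finger_gap: 0.997
```

```bash
python3 - <<'E'
from plan import *
show()
W=[]
for b in np.linspace(0,-.293,4)[1:]:W.append((.34*np.cos(b),.34*np.sin(b),.29,max(b,-.1)+.0))
a=np.array(W[-1][:3]);g=np.array([.5868,-.177,.300])
for k in range(1,9):
    p=a+(g-a)*k/8;W.append((*p,-.1+.19*k/8))
W.append((*g,.09))
rows(W)
E
```

```text
t 2.83 tcp [0.3293 0.0298 0.2701] psi 0.0902 tilt [0.004  0.0056] F [0.89 0.1  0.77] M [-0.09  0.02  0.05] gap 0.997 q [-0.078 -0.695  2.21   0.006  1.622 -0.168]
{"x":-63.4,"y":3.5,"z":-20.2,"rx":0.05,"ry":-0.06,"rz":2.15},
{"x":-95.7,"y":-4.3,"z":-20.4,"rx":0.05,"ry":-0.06,"rz":2.18},
{"x":-127.0,"y":-15.2,"z":-20.6,"rx":0.05,"ry":-0.06,"rz":2.18},
{"x":-139.8,"y":16.4,"z":-21.8,"rx":0.05,"ry":-0.06,"rz":1.91},
{"x":-152.5,"y":48.1,"z":-23.0,"rx":0.05,"ry":-0.06,"rz":1.64},
{"x":-165.3,"y":79.7,"z":-24.2,"rx":0.05,"ry":-0.06,"rz":1.36},
{"x":-178.0,"y":111.4,"z":-25.3,"rx":0.05,"ry":-0.06,"rz":1.09},
{"x":-190.8,"y":143.0,"z":-26.5,"rx":0.05,"ry":-0.06,"rz":0.82},
{"x":-203.5,"y":174.7,"z":-27.7,"rx":0.05,"ry":-0.06,"rz":0.55},
{"x":-216.3,"y":206.3,"z":-28.9,"rx":0.05,"ry":-0.06,"rz":0.27},
{"x":-229.0,"y":238.0,"z":-30.0,"rx":0.05,"ry":-0.06,"rz":0.00},
{"x":-229.0,"y":238.0,"z":-30.0,"rx":0.05,"ry":-0.06,"rz":0.00},
```

Already at the right heading (0.09), so hold it and translate.

carry_out:
  increments:
    - {"x":-32,"y":5,"z":-20,"rx":0,"ry":0,"rz":0}
    - {"x":-64,"y":8,"z":-20,"rx":0,"ry":0,"rz":0}
    - {"x":-95,"y":12,"z":-21,"rx":0,"ry":0,"rz":0}
    - {"x":-120,"y":20,"z":-22,"rx":0,"ry":0,"rz":0}
    - {"x":-142,"y":48,"z":-23,"rx":0,"ry":0,"rz":0}
    - {"x":-160,"y":80,"z":-24,"rx":0.05,"ry":-0.06,"rz":0}
    - {"x":-175,"y":111,"z":-25,"rx":0.05,"ry":-0.06,"rz":0}
    - {"x":-190,"y":143,"z":-27,"rx":0.05,"ry":-0.06,"rz":0}
    - {"x":-203,"y":175,"z":-28,"rx":0.05,"ry":-0.06,"rz":0}
    - {"x":-216,"y":206,"z":-29,"rx":0.05,"ry":-0.06,"rz":0}
    - {"x":-229,"y":238,"z":-30,"rx":0.05,"ry":-0.06,"rz":0}
    - {"x":-229,"y":238,"z":-30,"rx":0.05,"ry":-0.06,"rz":0}

```text
t: 3.83
tool_pos: [0.5909, -0.1785, 0.2965]
tool_rot: [0.675, 0.738, -0.0, -0.001]
wrist_force: [-0.4, -0.2, -0.9]
finger_gap: 0.996
```

```bash
python3 - <<'E'
from plan import *
from plant import viewer
show()
for n in("scene","top"):
    f=viewer.grab_frame(n);pickle.dump(f,open(n+"2.pkl","wb"));c=(100,300,180,440) if n=="scene" else (120,290,270,490)
    i=f["frame"][c[0]:c[1],c[2]:c[3]];s=780/i.shape[1];cv2.imwrite(f"pics/{n}2.png",cv2.resize(i,None,fx=s,fy=s))
show()
rows([(.5868,-.177,z,.09) for z in(.29,.27,.245,.22,.205,.192,.192,.192)])
E
```

```text
t 3.83 tcp [ 0.5909 -0.1785  0.2965] psi 0.09 tilt [-0.0023  0.0011] F [-0.45 -0.2  -0.86] M [-0.12  0.16  0.01] gap 0.996 q [-0.38   0.016  1.628  0.     1.501 -0.47 ]
t 3.93 tcp [ 0.5875 -0.1772  0.2981] psi 0.0903 tilt [-0.0029  0.0012] F [-0.42  0.68 -0.4 ] M [-0.11 -0.02 -0.06] gap 1.0 q [-0.38   0.008  1.633  0.     1.504 -0.471]
{"x":0.2,"y":-0.6,"z":8.1,"rx":-0.03,"ry":-0.02,"rz":0.00},
{"x":0.2,"y":-0.6,"z":28.1,"rx":-0.03,"ry":-0.02,"rz":0.00},
{"x":0.2,"y":-0.5,"z":53.1,"rx":-0.03,"ry":-0.02,"rz":0.00},
{"x":0.1,"y":-0.4,"z":78.1,"rx":-0.03,"ry":-0.02,"rz":0.00},
{"x":0.1,"y":-0.4,"z":93.1,"rx":-0.03,"ry":-0.02,"rz":0.00},
{"x":0.1,"y":-0.4,"z":106.1,"rx":-0.03,"ry":-0.02,"rz":0.00},
{"x":0.1,"y":-0.4,"z":106.1,"rx":-0.03,"ry":-0.02,"rz":0.00},
{"x":0.1,"y":-0.4,"z":106.1,"rx":-0.03,"ry":-0.02,"rz":0.00},
```

View pics/scene2.png

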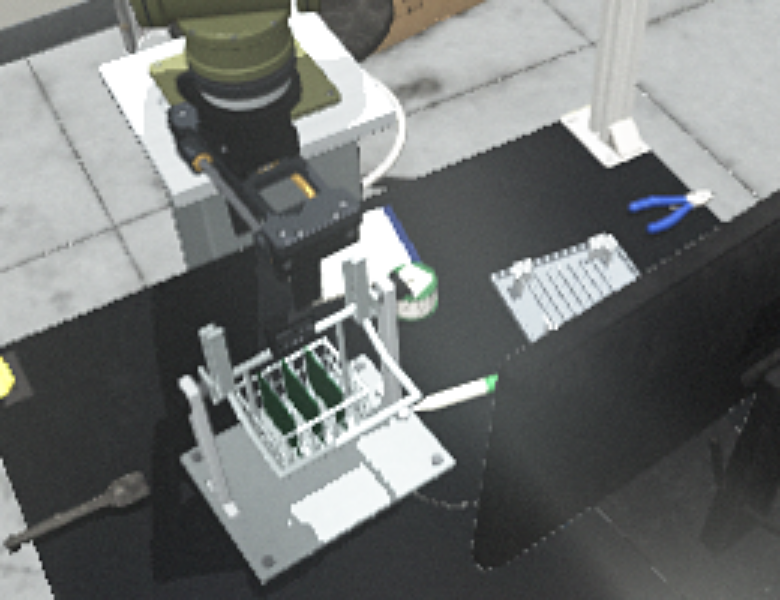

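View pics/top2.png

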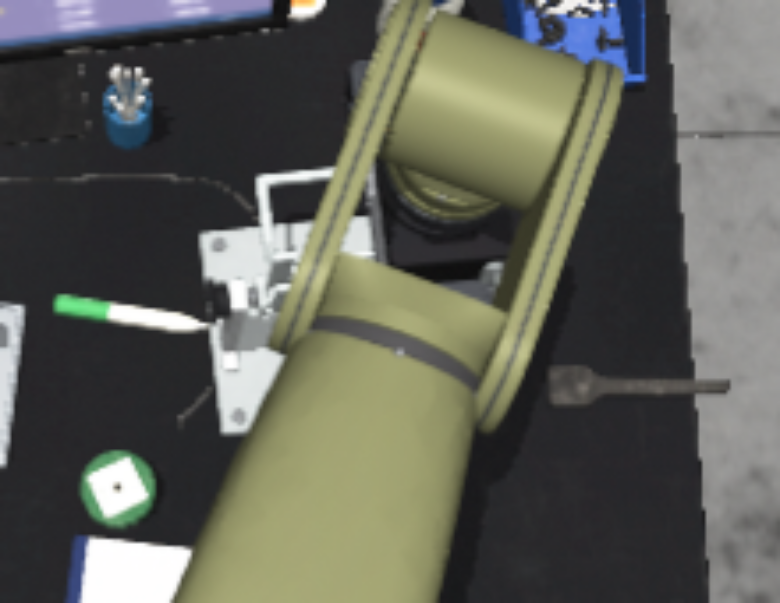

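```bash
python3 - <<'E'
from h import *
np.set_printoptions(suppress=True,precision=1,linewidth=160)
psi=.09;o=np.array([.5868,-.177,.190])
c,s=np.cos(psi),np.sin(psi);Rm=np.array([[c,-s,0],[s,c,0],[0,0,1]])
f=pickle.load(open("scene2.pkl","rb"));a=cloud(f).reshape(-1,3);q=(a-o)@Rm*1000
m=(abs(q[:,0])<110)&(abs(q[:,1])<58)&(q[:,2]>60)&(q[:,2]<260);q=q[m]
for lo in range(70,240,10):
    b=q[(q[:,2]>=lo)&(q[:,2]<lo+10)]
    if len(b)>3:
        print(lo,len(b),"x",np.percentile(b[:,0],[2,50,98]),"y",np.percentile(b[:,1],[2,50,98]))
        for nm,k in(("near",b[:,0]>20),("far",b[:,0]<-20)):
            if k.sum()>3:print("   ",nm,k.sum(),b[k].min(0),b[k].max(0))
E
```

```text
100 14 x [-45.3  55.4  57.3] y [-13.3  -4.    9. ]
    near 10 [ 54.6 -12.4 106.9] [ 57.3   9.9 109.9]
    far 4 [-45.8 -13.7 108.4] [-42.6  -3.9 109. ]
110 37 x [-47.2 -42.2  59.7] y [-13.3  -6.   10. ]
    near 18 [ 54.2 -13.5 110.1] [ 59.8   9.6 119.1]
    far 19 [-49.5 -13.  110.7] [-42.2  10.1 119.4]
120 43 x [-47.7  59.   61. ] y [-13.3  -4.6   9.3]
    near 29 [ 55.2 -13.4 120.5] [ 61.1  10.1 129.5]
    far 14 [-51.6 -13.1 121.3] [-41.4   6.5 129.3]
130 32 x [-47.9  60.   62.5] y [-13.5  -5.3   6.4]
    near 23 [ 51.5 -13.4 130. ] [ 63.5   7.2 139.7]
    far 9 [-49.8 -13.6 130.3] [-43.5   3.  139.4]
140 35 x [-46.9  61.1  62.6] y [-13.8  -3.2   7.3]
    near 27 [ 54.5 -13.5 140.3] [ 63.    7.7 149.3]
    far 8 [-49.9 -14.  140.5] [-42.8   1.2 148.4]
150 18 x [-44.   62.2  64.4] y [-13.2  -4.7   7.8]
    near 14 [ 61.3 -13.4 150.8] [ 64.8   7.9 155.9]
    far 4 [-44.3  -7.7 151.9] [-42.3  -4.4 158.3]
160 6 x [-44.7 -44.2 -42.4] y [-11.1  -9.7  -7.8]
    far 6 [-44.7 -11.2 161. ] [-42.3  -7.7 169.2]
170 6 x [-51.4 -45.4 -43.8] y [-14.3 -13.6 -11.6]
    far 6 [-51.7 -14.3 170.2] 
[... 251 characters left out ...]
190.1] [ 88.3  32.  199.8]
    far 27 [-76.7 -37.6 190.6] [-23.4 -18.7 199.9]
200 208 x [-72.4   0.8  92.7] y [-37.6 -30.1  15.2]
    near 87 [ 21.7 -37.4 200. ] [ 93.8  30.5 210. ]
    far 86 [-77.  -38.2 200. ] [-21.3 -23.2 209.9]
210 163 x [-74.5  82.3  94.9] y [-36.7  -4.4  30.1]
    near 136 [ 21.3 -37.1 210.1] [ 95.1  32.1 220. ]
    far 20 [-81.3 -37.6 210.1] [-21.2 -26.6 219.3]
220 758 x [-76.7  67.5  95.1] y [-35.8 -11.1  28.5]
    near 610 [ 20.1 -36.8 220. ] [ 97.8  33.1 230. ]
    far 101 [-85.  -36.8 220. ] [-21.1 -15.1 229.5]
230 150 x [-43.2  17.   21.7] y [-27.1 -20.4  23. ]
    near 27 [ 20.3 -26.7 230. ] [ 41.1  24.3 239.4]
    far 30 [-75.7 -27.6 230.1] [-20.5 -20.  239.7]
```

carry_out:
  increments:
    - {"x":0,"y":-0.5,"z":15,"rx":0,"ry":0,"rz":0}
    - {"x":0,"y":-0.5,"z":35,"rx":0,"ry":0,"rz":0}
    - {"x":0,"y":-0.5,"z":55,"rx":0,"ry":0,"rz":0}
    - {"x":0,"y":-0.5,"z":75,"rx":0,"ry":0,"rz":0}
    - {"x":0,"y":-0.5,"z":90,"rx":0,"ry":0,"rz":0}
    - {"x":0,"y":-0.5,"z":100,"rx":0,"ry":0,"rz":0}
    - {"x":0,"y":-0.5,"z":105,"rx":0,"ry":0,"rz":0}
    - {"x":0,"y":-0.5,"z":106,"rx":0,"ry":0,"rz":0}
    - {"x":0,"y":-0.5,"z":106,"rx":0,"ry":0,"rz":0}
    - {"x":0,"y":-0.5,"z":106,"rx":0,"ry":0,"rz":0}

```text
t: 4.77
tool_pos: [0.5872, -0.1774, 0.1935]
tool_rot: [0.675, 0.738, -0.0, -0.0]
wrist_force: [0.2, 0.6, -0.1]
finger_gap: 1.001
```

```bash
python3 - <<'E'
from plan import *
show()
rows([(.5868,-.177,.191,.09)])
E
```

```text
t 4.77 tcp [ 0.5872 -0.1774  0.1935] psi 0.0902 tilt [-0.0008  0.0003] F [ 0.18  0.56 -0.09] M [-0.1   0.06 -0.  ] gap 1.001 q [-0.381  0.059  1.756 -0.     1.328 -0.471]
{"x":0.4,"y":-0.3,"z":2.5,"rx":-0.01,"ry":-0.00,"rz":0.00},
```

carry_out:
  hand: 0.8
  increments:
    - {"x":0,"y":-0.3,"z":2,"rx":0,"ry":0,"rz":0}
    - {"x":0,"y":-0.3,"z":2,"rx":0,"ry":0,"rz":0}
    - {"x":0,"y":-0.3,"z":2,"rx":0,"ry":0,"rz":0}
    - {"x":0,"y":-0.3,"z":2,"rx":0,"ry":0,"rz":0}
    - {"x":0,"y":-0.3,"z":2,"rx":0,"ry":0,"rz":0}
    - {"x":0,"y":-0.3,"z":2,"rx":0,"ry":0,"rz":0}
    - {"x":0,"y":-0.3,"z":2,"rx":0,"ry":0,"rz":0}
    - {"x":0,"y":-0.3,"z":2,"rx":0,"ry":0,"rz":0}

```text
t: 5.43
tool_pos: [0.5869, -0.1774, 0.1915]
tool_rot: [0.674, 0.738, -0.0, -0.0]
wrist_force: [-0.4, 0.2, -0.1]
finger_gap: 0.495
```

```bash
python3 - <<'E'
from plan import *
from plant import viewer
show()
np.set_printoptions(suppress=True,precision=1,linewidth=160)
f=viewer.grab_frame("scene");pickle.dump(f,open("scene3.pkl","wb"));i=f["frame"][160:270,220:350];cv2.imwrite("pics/scene3.png",cv2.resize(i,None,fx=6,fy=5.4))
E
```

```text
t 5.43 tcp [ 0.5869 -0.1774  0.1915] psi 0.0903 tilt [-0.0008  0.0003] F [-0.39  0.22 -0.11] M [-0.1   0.04  0.05] gap 0.495 q [-0.381  0.06   1.758 -0.     1.324 -0.471]
```

View pics/scene3.png

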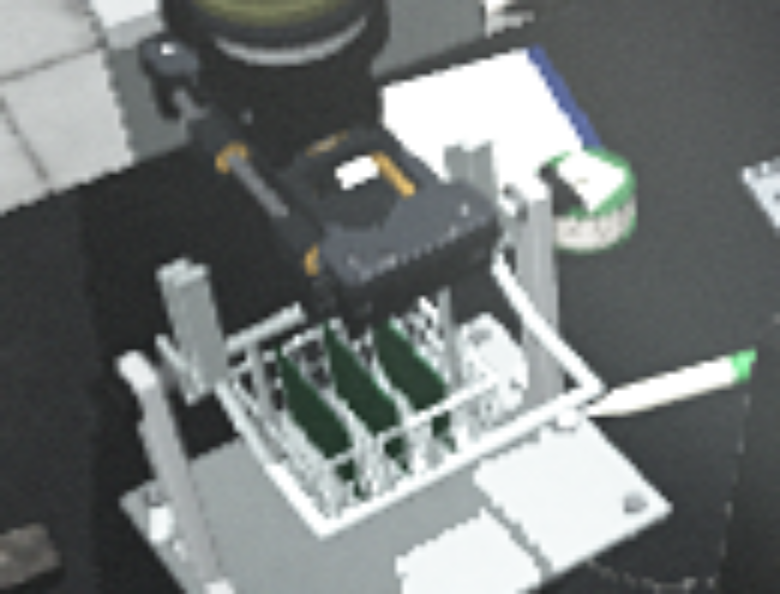

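carry_out:
  hand: 0.8
  increments:
    - {"x":0,"y":0,"z":0,"rx":0,"ry":0,"rz":0}
    - {"x":0,"y":0,"z":0,"rx":0,"ry":0,"rz":0}
    - {"x":0,"y":0,"z":0,"rx":0,"ry":0,"rz":0}
    - {"x":0,"y":0,"z":0,"rx":0,"ry":0,"rz":0}
    - {"x":0,"y":0,"z":0,"rx":0,"ry":0,"rz":0}

```text
t: 5.9
tool_pos: [0.5869, -0.1774, 0.1915]
tool_rot: [0.674, 0.738, -0.0, -0.0]
wrist_force: [0.2, 0.4, -0.0]
finger_gap: 0.205
```

carry_out:
  hand: 0.85
  increments:
    - {"x":0,"y":0,"z":0,"rx":0,"ry":0,"rz":0}
    - {"x":0,"y":0,"z":0,"rx":0,"ry":0,"rz":0}

```text
t: 6.07
tool_pos: [0.587, -0.1773, 0.1915]
tool_rot: [0.675, 0.738, -0.0, -0.0]
wrist_force: [0.2, -0.3, -0.3]
finger_gap: 0.169
```

carry_out:
  hand: 1.0
  increments:
    - {"x":0,"y":0,"z":0,"rx":0,"ry":0,"rz":0}
    - {"x":0,"y":0,"z":0,"rx":0,"ry":0,"rz":0}
    - {"x":0,"y":0,"z":0,"rx":0,"ry":0,"rz":0}
    - {"x":0,"y":0,"z":0,"rx":0,"ry":0,"rz":0}

```text
t: 6.4
tool_pos: [0.587, -0.1773, 0.1915]
tool_rot: [0.675, 0.738, -0.0, -0.0]
wrist_force: [0.4, -0.2, -0.5]
finger_gap: 0.169
```

```bash
python3 -c "
from plan import *
show()"
```

```text
t 6.4 tcp [ 0.587  -0.1773  0.1915] psi 0.0899 tilt [-0.0006  0.0004] F [ 0.38 -0.17 -0.53] M [-0.06  0.06 -0.17] gap 0.169 q [-0.381  0.06   1.758  0.     1.324 -0.471]
```

carry_out:
  increments:
    - {"x":0,"y":0,"z":-1,"rx":0,"ry":0,"rz":0}
    - {"x":0,"y":0.1,"z":-3,"rx":0,"ry":0,"rz":0}
    - {"x":0,"y":0.1,"z":-5,"rx":0,"ry":0,"rz":0}
    - {"x":0,"y":0.2,"z":-8,"rx":0,"ry":0,"rz":0}
    - {"x":0,"y":0.3,"z":-11,"rx":0,"ry":0,"rz":0}
    - {"x":0,"y":0.4,"z":-14,"rx":0,"ry":0,"rz":0}
    - {"x":0,"y":0.5,"z":-17,"rx":0,"ry":0,"rz":0}
    - {"x":0,"y":0.5,"z":-20,"rx":0,"ry":0,"rz":0}
    - {"x":0,"y":0.5,"z":-20,"rx":0,"ry":0,"rz":0}

```text
t: 7.15
tool_pos: [0.5879, -0.1775, 0.2126]
tool_rot: [0.675, 0.738, 0.0, 0.0]
wrist_force: [0.4, -0.2, -3.5]
finger_gap: 0.169
```

```bash
python3 -c "
from plan import *
show()"
```

```text
t 7.15 tcp [ 0.5879 -0.1775  0.2126] psi 0.0899 tilt [ 0.001  -0.0002] F [ 0.43 -0.2  -3.49] M [-0.11  0.04  0.02] gap 0.169 q [-0.381  0.046  1.736  0.     1.358 -0.471]
```

carry_out:
  increments:
    - {"x":0,"y":0,"z":-4,"rx":0,"ry":0,"rz":0}
    - {"x":0,"y":0,"z":-8,"rx":0,"ry":0,"rz":0}
    - {"x":0,"y":0.1,"z":-13,"rx":0,"ry":0,"rz":0}
    - {"x":0,"y":0.2,"z":-18,"rx":0,"ry":0,"rz":0}
    - {"x":0,"y":0.4,"z":-23,"rx":0,"ry":0,"rz":0}
    - {"x":0,"y":0.6,"z":-28,"rx":0,"ry":0,"rz":0}
    - {"x":0,"y":0.8,"z":-32,"rx":0,"ry":0,"rz":0}
    - {"x":0,"y":0.8,"z":-35,"rx":0,"ry":0,"rz":0}
    - {"x":0,"y":0.8,"z":-35,"rx":0,"ry":0,"rz":0}

```text
t: 7.9
tool_pos: [0.5891, -0.1776, 0.2488]
tool_rot: [0.675, 0.738, 0.001, 0.001]
wrist_force: [1.1, -0.5, -3.0]
finger_gap: 0.165
```

```bash
python3 -c "
from plan import *
show()"
```

```text
t 7.9 tcp [ 0.5891 -0.1776  0.2488] psi 0.0899 tilt [ 0.0025 -0.0008] F [ 1.08 -0.54 -3.03] M [-0.12  0.05 -0.02] gap 0.165 q [-0.38   0.028  1.695  0.     1.417 -0.47 ]
```

carry_out:
  increments:
    - {"x":0,"y":0,"z":-4,"rx":0,"ry":0,"rz":0}
    - {"x":0,"y":0,"z":-8,"rx":0,"ry":0,"rz":0}
    - {"x":0,"y":0,"z":-13,"rx":0,"ry":0,"rz":0}
    - {"x":0,"y":0.1,"z":-18,"rx":0,"ry":0,"rz":0}
    - {"x":0,"y":0.2,"z":-23,"rx":0,"ry":0,"rz":0}
    - {"x":0,"y":0.3,"z":-28,"rx":0,"ry":0,"rz":0}
    - {"x":0,"y":0.4,"z":-33,"rx":0,"ry":0,"rz":0}
    - {"x":0,"y":0.5,"z":-38,"rx":0,"ry":0,"rz":0}
    - {"x":0,"y":0.5,"z":-42,"rx":0,"ry":0,"rz":0}
    - {"x":0,"y":0.5,"z":-42,"rx":0,"ry":0,"rz":0}

```text
t: 8.73
tool_pos: [0.59, -0.1777, 0.2922]
tool_rot: [0.675, 0.738, 0.001, 0.002]
wrist_force: [0.0, -1.4, -4.2]
finger_gap: 0.168
```

```bash
python3 - <<'E'
from plan import *
from plant import viewer
show()
f=viewer.grab_frame("scene");pickle.dump(f,open("scene4.pkl","wb"));i=f["frame"][130:290,200:380];cv2.imwrite("pics/scene4.png",cv2.resize(i,None,fx=4,fy=3.7))
np.set_printoptions(suppress=True,precision=4,linewidth=160)
T=pickle.load(open("top.pkl","rb"));a=cloud(T).reshape(-1,3)
# tray model fit
q=np.load("tray_top.npy");lo=q[(q[:,2]<.022)];
# angle via hull of the rim region in image: robust edges
P=cloud(T)
m=(P[...,2]>.0055)&(P[...,0]>.44)&(P[...,0]<.66)&(P[...,1]>.07)&(P[...,1]<.28)
m=cv2.morphologyEx(m.astype(np.uint8),cv2.MORPH_OPEN,np.ones((3,3)))
c=max(cv2.findContours(m,0,1)[0],key=cv2.contourArea);uv=c[:,0];pts=P[uv[:,1],uv[:,0]][:,:2]
print(cv2.minAreaRect(pts.astype(np.float32)))
E
```

```text
t 8.73 tcp [ 0.59   -0.1777  0.2922] psi 0.0899 tilt [ 0.0044 -0.0016] F [ 0.05 -1.39 -4.19] M [-0.12  0.    0.05] gap 0.168 q [-0.38   0.01   1.64   0.     1.486 -0.47 ]
((0.5897082090377808, 0.20268596708774567), (0.10169363766908646, 0.04093044996261597), 70.91954040527344)
```

View pics/scene4.png

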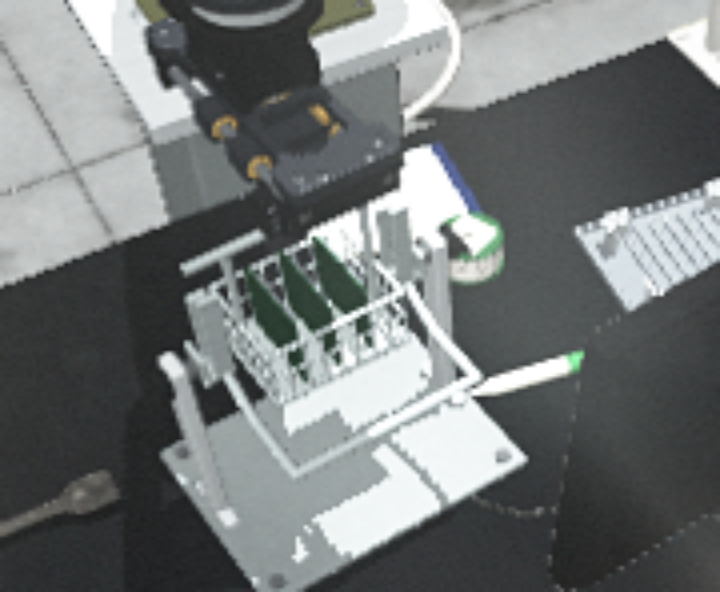

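carry_out:
  increments:
    - {"x":0,"y":-6,"z":0,"rx":0,"ry":0,"rz":0}
    - {"x":0,"y":-15,"z":0,"rx":0,"ry":0,"rz":0}
    - {"x":0,"y":-27,"z":0,"rx":0,"ry":0,"rz":0}
    - {"x":0,"y":-40,"z":0,"rx":0,"ry":0,"rz":0}
    - {"x":0,"y":-55,"z":0,"rx":0,"ry":0,"rz":0}
    - {"x":0,"y":-70,"z":0,"rx":0,"ry":0,"rz":0}
    - {"x":0,"y":-85,"z":0,"rx":0,"ry":0,"rz":0}
    - {"x":0,"y":-100,"z":0,"rx":0,"ry":0,"rz":0}
    - {"x":0,"y":-113,"z":0,"rx":0,"ry":0,"rz":0}
    - {"x":0,"y":-123,"z":0,"rx":0,"ry":0,"rz":0}
    - {"x":0,"y":-130,"z":0,"rx":0,"ry":0,"rz":0}
    - {"x":0,"y":-130,"z":0,"rx":0,"ry":0,"rz":0}

```text
t: 9.78
tool_pos: [0.4589, -0.1894, 0.2912]
tool_rot: [0.675, 0.738, 0.001, 0.002]
wrist_force: [0.4, 0.1, -3.2]
finger_gap: 0.169
```

```bash
python3 - <<'E'
from plan import *
from plant import viewer
show()
np.set_printoptions(suppress=True,precision=4,linewidth=160)
T=pickle.load(open("top.pkl","rb"))
def onplane(f,uv,z):
    n=cv2.undistortPoints(np.asarray(uv,float).reshape(-1,1,2),f["mtx"],f["dist_coeffs"])[:,0]
    d=R.from_quat(f["orientation"]).apply(np.c_[n,np.ones(len(n))]);o=np.array(f["position"]);return o+d*((z-o[2])/d[:,2])[:,None]
g=cv2.cvtColor(T["frame"],cv2.COLOR_BGR2GRAY);m=np.zeros_like(g);m[192:262,208:285]=(g[192:262,208:285]>95)
m=cv2.morphologyEx(m,cv2.MORPH_CLOSE,np.ones((5,5)));cs=cv2.findContours(m,0,1)[0]
c=cv2.convexHull(max(cs,key=cv2.contourArea))[:,0]
for z in(0.,.006,.012):
    P=onplane(T,c,z)[:,:2];r=cv2.minAreaRect((P*1000).astype(np.float32));print(z,r)
# sub-pixel: 50% area moments
mm=np.zeros_like(g);cv2.fillPoly(mm,[c],1);ys,xs=np.nonzero(mm);P=onplane(T,np.c_[xs,ys],.009)[:,:2]
C=np.cov(P.T);w,v=np.linalg.eigh(C);print("centroid",P.mean(0),"dims",np.sqrt(12*w),"axes",v.T, "psi short",np.arctan2(v[1,0],v[0,0]))
# guides: bright tops
t=np.load("tray_top.npy");
E
```

```text
t 9.78 tcp [ 0.4589 -0.1894  0.2912] psi 0.089 tilt [ 0.0037 -0.0016] F [ 0.44  0.07 -3.18] M [-0.08  0.11  0.08] gap 0.169 q [-0.5   -0.262  1.889  0.     1.511 -0.589]
0.0 ((552.0020141601562, 176.21200561523438), (161.0513458251953, 136.63229370117188), 83.88386535644531)
0.006 ((551.066162109375, 175.38372802734375), (160.36033630371094, 136.04608154296875), 83.88387298583984)
0.012 ((550.13037109375, 174.55543518066406), (159.66934204101562, 135.4598846435547), 83.88387298583984)
centroid [0.55  0.175] dims [0.1374 0.1616] axes [[-0.9944  0.1056]
 [ 0.1056  0.9944]] psi short 3.035825775237613
```

```bash
python3 - <<'E'
from plan import *
np.set_printoptions(suppress=True,precision=1,linewidth=160)
psi=-.107;o=np.array([.5506,.1752,0]);c,s=np.cos(psi),np.sin(psi);Rm=np.array([[c,-s,0],[s,c,0],[0,0,1]])
im=np.full((600,800,3),255,np.uint8)
X=lambda x,y:(int(400-y*4),int(300-x*4))
cv2.rectangle(im,X(43,55),X(-43,-55),(0,0,0),1);cv2.rectangle(im,X(67,79),X(-67,-79),(0,0,0),1)
for n,col in(("top",(255,0,0)),("scene",(0,0,255))):
    f=pickle.load(open(n+".pkl","rb"));q=(cloud(f).reshape(-1,3)-o)@Rm*1000
    g=q[(abs(q[:,0])<62)&(abs(q[:,1])<72)&(q[:,2]>20)&(q[:,2]<50)]
    for p in g:cv2.circle(im,X(p[0],p[1]),3,col,-1 if p[2]>32 else 1)
    for sx in(-1,1):
        for sy in(-1,1):
            k=g[(g[:,0]*sx>0)&(g[:,1]*sy>0)];h=k[k[:,2]>32]
            if len(k)>3:print(n,sx,sy,len(k),np.percentile(k[:,:2],[3,97],axis=0).tolist())
    r=q[(abs(q[:,0])<80)&(abs(q[:,1])<90)&(q[:,2]>8)&(q[:,2]<18)]
cv2.imwrite("pics/tray.png",im)
f=pickle.load(open("top.pkl","rb"));i=f["frame"][192:262,208:288].copy();k=7
i=cv2.resize(i,None,fx=k,fy=k,interpolation=cv2.INTER_CUBIC)
def dr(x,y,z,col):
    P=[Rm@(np.array([a,b,z])/1000)+o for a,b in((x,y),(x,-y),(-x,-y),(-x,y))]
    uv=((proj(f,P)-[208,192]+.5)*k).astype(int);cv2.polylines(i,[uv],True,col,1)
dr(67,79,12,(0,0,255));dr(43,55,36,(0,255,0))
cv2.imwrite("pics/trayov.png",i)
E
```

```text
top -1 -1 31 [[-49.782593792471495, -61.36064425046397], [-31.379963235733488, -37.76900826233236]]
top -1 1 41 [[-48.631063853943765, 38.61646126431813], [-29.848627390063626, 62.53468283531963]]
top 1 -1 36 [[30.2802810058218, -60.757809444320294], [50.41717370292541, -38.8017161043023]]
top 1 1 50 [[31.18641045317076, 38.233166493547905], [50.71068072798594, 62.327985585667534]]
scene -1 -1 38 [[-49.87080707330062, -61.287681533075926], [-27.817756787478046, -38.919522557198135]]
scene -1 1 44 [[-49.06124418702715, 38.65604547533714], [-26.437642481522833, 61.61921762800269]]
scene 1 -1 8 [[32.50345585053179, -61.70043352410582], [49.046880938789656, -56.66207235336255]]
```

View pics/tray.png

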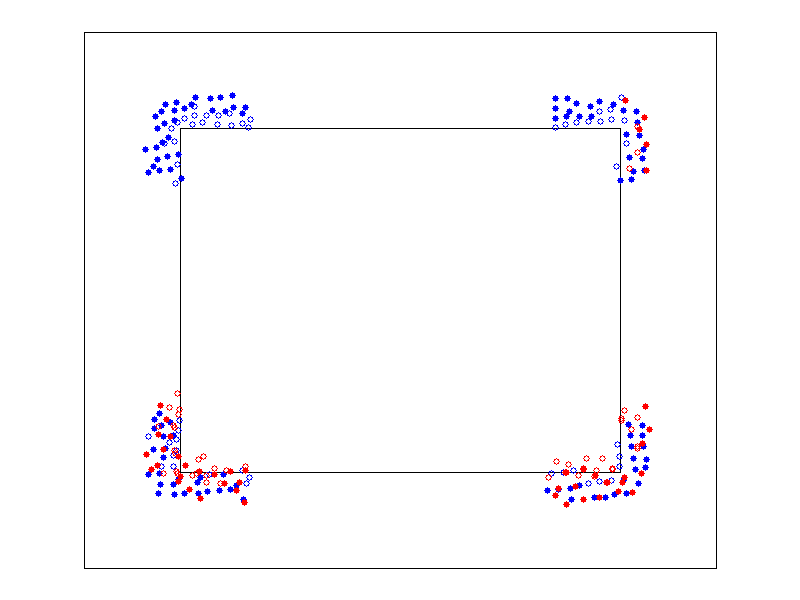

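View pics/trayov.png

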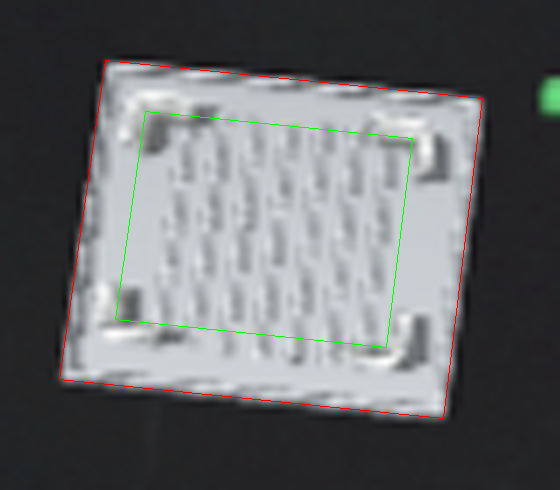

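```bash
python3 - <<'E'
from plan import *
show()
ys=np.linspace(-.1894,.1753,13)[1:];xs=np.interp(ys,[-.19,-.05,.1753],[.459,.465,.5511]);
rows([(x,y,.285,np.interp(y,[-.19,.14],[.09,-.107])) for x,y in zip(xs,ys)])
E
```

```text
t 9.78 tcp [ 0.4589 -0.1894  0.2912] psi 0.089 tilt [ 0.0037 -0.0016] F [ 0.44  0.07 -3.18] M [-0.08  0.11  0.08] gap 0.169 q [-0.5   -0.262  1.889  0.     1.511 -0.589]
{"x":30.1,"y":4.1,"z":6.2,"rx":0.04,"ry":0.02,"rz":0.20},
{"x":60.3,"y":8.1,"z":6.1,"rx":0.04,"ry":0.02,"rz":0.41},
{"x":90.5,"y":12.1,"z":6.1,"rx":0.04,"ry":0.02,"rz":0.62},
{"x":120.6,"y":16.0,"z":6.0,"rx":0.04,"ry":0.02,"rz":0.82},
{"x":150.4,"y":24.3,"z":6.0,"rx":0.04,"ry":0.02,"rz":1.03},
{"x":179.6,"y":38.6,"z":6.0,"rx":0.04,"ry":0.02,"rz":1.24},
{"x":208.9,"y":52.8,"z":6.0,"rx":0.04,"ry":0.02,"rz":1.45},
{"x":238.1,"y":67.1,"z":6.0,"rx":0.04,"ry":0.02,"rz":1.66},
{"x":267.3,"y":81.4,"z":6.0,"rx":0.04,"ry":0.02,"rz":1.86},
{"x":296.6,"y":95.6,"z":6.0,"rx":0.04,"ry":0.02,"rz":2.07},
{"x":325.8,"y":109.9,"z":6.0,"rx":0.04,"ry":0.02,"rz":2.25},
{"x":355.1,"y":124.2,"z":6.0,"rx":0.04,"ry":0.02,"rz":2.25},
```

carry_out:
  increments:
    - {"x":15,"y":2,"z":2,"rx":0,"ry":0,"rz":0.1}
    - {"x":42,"y":6,"z":4,"rx":0,"ry":0,"rz":0.3}
    - {"x":75,"y":10,"z":6,"rx":0,"ry":0,"rz":0.5}
    - {"x":110,"y":15,"z":6,"rx":0.04,"ry":0,"rz":0.8}
    - {"x":146,"y":23,"z":6,"rx":0.04,"ry":0,"rz":1.0}
    - {"x":180,"y":39,"z":6,"rx":0.04,"ry":0,"rz":1.25}
    - {"x":214,"y":55,"z":6,"rx":0.04,"ry":0,"rz":1.5}
    - {"x":248,"y":72,"z":6,"rx":0.04,"ry":0,"rz":1.7}
    - {"x":280,"y":88,"z":6,"rx":0.04,"ry":0,"rz":1.9}
    - {"x":310,"y":103,"z":6,"rx":0.04,"ry":0,"rz":2.1}
    - {"x":336,"y":115,"z":6,"rx":0.04,"ry":0.02,"rz":2.2}
    - {"x":352,"y":123,"z":6,"rx":0.04,"ry":0.02,"rz":2.25}

```text
t: 10.78
tool_pos: [0.5509, 0.1754, 0.2845]
tool_rot: [0.743, 0.669, 0.001, -0.001]
wrist_force: [0.6, -0.4, -4.1]
finger_gap: 0.163
```

```bash
python3 - <<'E'
from plan import *
show()
rows([(.5511,.1753,z,-.107) for z in(.27,.25,.23,.21,.20,.20)])
E
```

```text
t 10.78 tcp [0.5509 0.1754 0.2845] psi -0.1052 tilt [0.0001 0.0016] F [ 0.6  -0.4  -4.08] M [-0.31 -0.02 -0.03] gap 0.163 q [ 0.215 -0.069  1.731  0.002  1.479  0.32 ]
{"x":-0.1,"y":0.2,"z":14.5,"rx":-0.00,"ry":-0.02,"rz":0.02},
{"x":-0.2,"y":0.2,"z":34.5,"rx":-0.00,"ry":-0.02,"rz":0.02},
{"x":-0.2,"y":0.2,"z":54.5,"rx":-0.00,"ry":-0.02,"rz":0.02},
{"x":-0.2,"y":0.2,"z":74.5,"rx":-0.00,"ry":-0.02,"rz":0.02},
{"x":-0.2,"y":0.2,"z":84.5,"rx":-0.00,"ry":-0.02,"rz":0.02},
{"x":-0.2,"y":0.2,"z":84.5,"rx":-0.00,"ry":-0.02,"rz":0.02},
```

carry_out:
  increments:
    - {"x":0,"y":0,"z":12,"rx":0,"ry":0,"rz":0.02}
    - {"x":0,"y":0,"z":30,"rx":0,"ry":0,"rz":0.02}
    - {"x":0,"y":0,"z":48,"rx":0,"ry":0,"rz":0.02}
    - {"x":0,"y":0,"z":64,"rx":0,"ry":0,"rz":0.02}
    - {"x":0,"y":0,"z":76,"rx":0,"ry":0,"rz":0.02}
    - {"x":0,"y":0,"z":83,"rx":0,"ry":0,"rz":0.02}
    - {"x":0,"y":0,"z":85,"rx":0,"ry":0,"rz":0.02}
    - {"x":0,"y":0,"z":85,"rx":0,"ry":0,"rz":0.02}
    - {"x":0,"y":0,"z":85,"rx":0,"ry":0,"rz":0.02}

```text
t: 11.53
tool_pos: [0.5515, 0.1755, 0.2005]
tool_rot: [0.744, 0.668, 0.001, -0.0]
wrist_force: [0.8, -0.0, -3.5]
finger_gap: 0.165
```

```bash
python3 - <<'E'
from plan import *
from plant import viewer
show()
np.set_printoptions(suppress=True,precision=1,linewidth=160)
psi=-.107;o=np.array([.5511,.1757,0]);c,s=np.cos(psi),np.sin(psi);Rm=np.array([[c,-s,0],[s,c,0],[0,0,1]])
for n,cc in(("scene",(130,240,300,430)),("top",(170,280,190,300))):
    f=viewer.grab_frame(n);pickle.dump(f,open(n+"5.pkl","wb"));i=f["frame"][cc[0]:cc[1],cc[2]:cc[3]]
    k=5.;i=cv2.resize(i,None,fx=k,fy=k,interpolation=2)
    cv2.imwrite(f"pics/{n}5.png",i)
    q=(cloud(f).reshape(-1,3)-o)@Rm*1000
    b=q[(abs(q[:,0])<75)&(abs(q[:,1])<75)&(q[:,2]>55)&(q[:,2]<140)]
    print(n,len(b))
    for lo in range(60,140,10):
        k=b[(b[:,2]>=lo)&(b[:,2]<lo+10)]
        if len(k)>5:print(lo,len(k),np.percentile(k,[2,98],axis=0).tolist())
E
```

```text
t 11.53 tcp [0.5515 0.1755 0.2005] psi -0.1073 tilt [0.0018 0.0019] F [ 0.81 -0.03 -3.49] M [-0.08 -0.01 -0.  ] gap 0.165 q [ 0.215 -0.025  1.828  0.002  1.336  0.322]
scene 971
60 7 [[-33.99575178988268, -48.95143438242683, 67.18021921606116], [39.697408515631814, 41.373223917501065, 69.92786639630648]]
70 221 [[-34.208869935231306, -51.21492311774098, 70.17452167789207], [42.221771608933366, 51.334445642124436, 78.94075423059437]]
80 67 [[-36.84984642951758, -50.539158223241834, 80.34526722624805], [41.27397341294778, 53.154621398951484, 89.88141470356535]]
90 84 [[-36.92391712312583, -49.84897597925232, 90.34207628045566], [40.28673797126556, 51.75108045598371, 99.85518030877653]]
100 140 [[-37.697412962607864, -49.89019652686266, 100.10239132530316], [41.111439074088835, 51.18583370136114, 109.71703484120293]]
110 114 [[-37.789964176007594, -50.00432887476097, 110.25900241944699], [40.13586824148924, 52.324733458994714, 119.81859828876078]]
120 207 [[-37.85232819717007, -50.962704130981194, 120.18616025964782], [41.18234836929956, 53.08803369119499, 129.75003732075515]]
130 131 [
[... 471 characters left out ...]
26925, -15.037988281447884, 89.4314021129474]]
90 15 [[-33.54581834867822, -49.46399587816024, 90.7174576697468], [38.18693097814084, -24.46617196904953, 99.87352089011684]]
100 38 [[-37.36024956715757, -49.731752424982574, 100.62348282451995], [39.46133945429517, -13.860492899750499, 107.7819784342498]]
110 10 [[-36.011733274951865, -49.21762461358294, 110.3238402028067], [38.62036676826002, -22.287677594029038, 119.57040940673076]]
120 50 [[-37.79258509902521, -49.85208311514531, 121.1707489440146], [40.428462709912864, -19.758779329656452, 129.7460532667252]]
130 21 [[-33.746798611960294, -49.417152401187565, 130.22599847795334], [39.33746182532176, -18.21608942228943, 139.1357679018102]]
```

View pics/scene5.png

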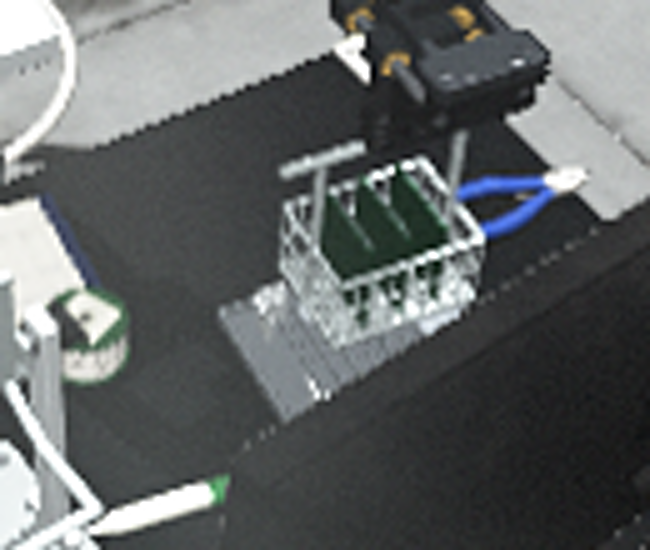

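View pics/top5.png

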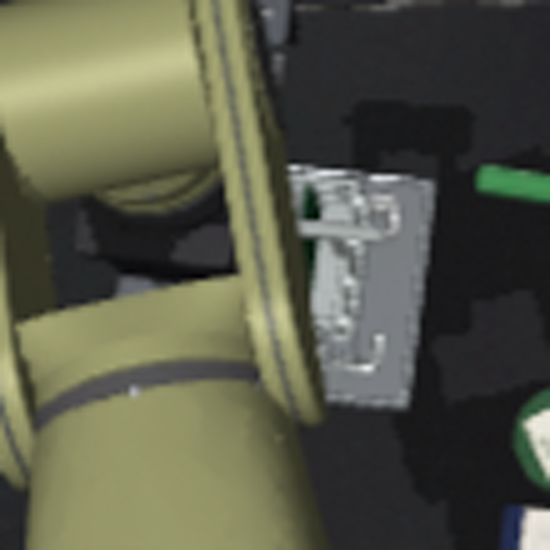

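```bash
python3 - <<'E'
from plan import *
show()
rows([(.5508,.1749,z,-.107) for z in(.195,.18,.165)])
E
```

```text
t 11.63 tcp [0.5517 0.1757 0.201 ] psi -0.1071 tilt [0.0026 0.002 ] F [ 0.41  0.46 -2.97] M [-0.13  0.05 -0.01] gap 0.168 q [ 2.150e-01 -2.500e-02  1.828e+00  1.000e-03  1.336e+00  3.220e-01]
{"x":-0.9,"y":-0.8,"z":6.0,"rx":0.03,"ry":-0.03,"rz":-0.00},
{"x":-0.9,"y":-0.9,"z":21.0,"rx":0.03,"ry":-0.03,"rz":-0.00},
{"x":-0.9,"y":-0.9,"z":36.0,"rx":0.03,"ry":-0.03,"rz":-0.00},
```

carry_out:
  increments:
    - {"x":-0.9,"y":-0.8,"z":3,"rx":0.03,"ry":-0.03,"rz":0}
    - {"x":-0.9,"y":-0.8,"z":8,"rx":0.03,"ry":-0.03,"rz":0}
    - {"x":-0.9,"y":-0.9,"z":13,"rx":0.03,"ry":-0.03,"rz":0}
    - {"x":-0.9,"y":-0.9,"z":18,"rx":0.03,"ry":-0.03,"rz":0}
    - {"x":-0.9,"y":-0.9,"z":23,"rx":0.03,"ry":-0.03,"rz":0}
    - {"x":-0.9,"y":-0.9,"z":28,"rx":0.03,"ry":-0.03,"rz":0}
    - {"x":-0.9,"y":-0.9,"z":32,"rx":0.03,"ry":-0.03,"rz":0}
    - {"x":-0.9,"y":-0.9,"z":36,"rx":0.03,"ry":-0.03,"rz":0}
    - {"x":-0.9,"y":-0.9,"z":36,"rx":0.03,"ry":-0.03,"rz":0}

```text
t: 12.38
tool_pos: [0.5502, 0.1748, 0.1636]
tool_rot: [0.744, 0.668, -0.001, -0.001]
wrist_force: [0.4, -0.0, -4.7]
finger_gap: 0.171
```

```bash
python3 - <<'E'
from plan import *
show()
rows([(.5508,.1749,z,-.107) for z in(.16,.15)])
E
```

```text
t 12.38 tcp [0.5502 0.1748 0.1636] psi -0.1071 tilt [-0.0023 -0.0007] F [ 0.4  -0.02 -4.69] M [-0.11  0.01 -0.02] gap 0.171 q [ 0.215  0.003  1.864 -0.     1.276  0.322]
{"x":0.2,"y":0.6,"z":3.6,"rx":-0.03,"ry":0.01,"rz":-0.00},
{"x":0.2,"y":0.6,"z":13.6,"rx":-0.03,"ry":0.01,"rz":-0.00},
```

carry_out:
  increments:
    - {"x":0.2,"y":0.5,"z":3,"rx":0,"ry":0,"rz":0}
    - {"x":0.2,"y":0.5,"z":6,"rx":0,"ry":0,"rz":0}
    - {"x":0.2,"y":0.5,"z":9,"rx":0,"ry":0,"rz":0}
    - {"x":0.2,"y":0.5,"z":12,"rx":0,"ry":0,"rz":0}
    - {"x":0.2,"y":0.5,"z":15,"rx":0,"ry":0,"rz":0}
    - {"x":0.2,"y":0.5,"z":17,"rx":0,"ry":0,"rz":0}
    - {"x":0.2,"y":0.5,"z":17,"rx":0,"ry":0,"rz":0}
    - {"x":0.2,"y":0.5,"z":17,"rx":0,"ry":0,"rz":0}

```text
t: 13.05
tool_pos: [0.5506, 0.1749, 0.1465]
tool_rot: [0.744, 0.668, -0.001, -0.001]
wrist_force: [0.1, 0.3, -4.4]
finger_gap: 0.165
```

carry_out:
  increments:
    - {"x":0,"y":0,"z":1,"rx":0,"ry":0,"rz":0}
    - {"x":0,"y":0,"z":2,"rx":0,"ry":0,"rz":0}
    - {"x":0,"y":0,"z":3,"rx":0,"ry":0,"rz":0}
    - {"x":0,"y":0,"z":3,"rx":0,"ry":0,"rz":0}

```text
t: 13.38
tool_pos: [0.5504, 0.1749, 0.1432]
tool_rot: [0.744, 0.668, -0.001, -0.001]
wrist_force: [-0.3, 0.2, -4.3]
finger_gap: 0.17
```

carry_out:
  increments:
    - {"x":0,"y":0,"z":0.5,"rx":0,"ry":0,"rz":0}
    - {"x":0,"y":0,"z":1,"rx":0,"ry":0,"rz":0}
    - {"x":0,"y":0,"z":1,"rx":0,"ry":0,"rz":0}

```text
t: 13.63
tool_pos: [0.5504, 0.1749, 0.1421]
tool_rot: [0.744, 0.668, -0.001, -0.001]
wrist_force: [0.2, -0.2, -4.1]
finger_gap: 0.166
```

carry_out:
  increments:
    - {"x":0,"y":0,"z":0.5,"rx":0,"ry":0,"rz":0}
    - {"x":0,"y":0,"z":1,"rx":0,"ry":0,"rz":0}
    - {"x":0,"y":0,"z":1,"rx":0,"ry":0,"rz":0}

```text
t: 13.88
tool_pos: [0.5505, 0.1749, 0.1418]
tool_rot: [0.744, 0.668, -0.001, -0.001]
wrist_force: [-1.1, -1.4, -0.6]
finger_gap: 0.169
```

carry_out:
  hand: 0.5
  increments:
    - {"x":0,"y":0,"z":0,"rx":0,"ry":0,"rz":0}
    - {"x":0,"y":0,"z":0,"rx":0,"ry":0,"rz":0}
    - {"x":0,"y":0,"z":0,"rx":0,"ry":0,"rz":0}
    - {"x":0,"y":0,"z":0,"rx":0,"ry":0,"rz":0}
    - {"x":0,"y":0,"z":0,"rx":0,"ry":0,"rz":0}
    - {"x":0,"y":0,"z":0,"rx":0,"ry":0,"rz":0}
    - {"x":0,"y":0,"z":0,"rx":0,"ry":0,"rz":0}

```text
t: 14.47
tool_pos: [0.5506, 0.1749, 0.1418]
tool_rot: [0.744, 0.668, -0.001, -0.001]
wrist_force: [-0.6, -0.5, 0.1]
finger_gap: 0.495
```

```bash
python3 - <<'E'
from plan import *
from plant import viewer
show()
f=viewer.grab_frame("scene");i=f["frame"][130:240,300:430];cv2.imwrite("pics/scene6.png",cv2.resize(i,None,fx=5,fy=5,interpolation=2))
E
```

```text
t 14.47 tcp [0.5506 0.1749 0.1418] psi -0.107 tilt [-0.0027 -0.0009] F [-0.59 -0.54  0.11] M [-0.07  0.05  0.03] gap 0.495 q [ 0.215  0.024  1.882 -0.     1.239  0.322]
```

View pics/scene6.png

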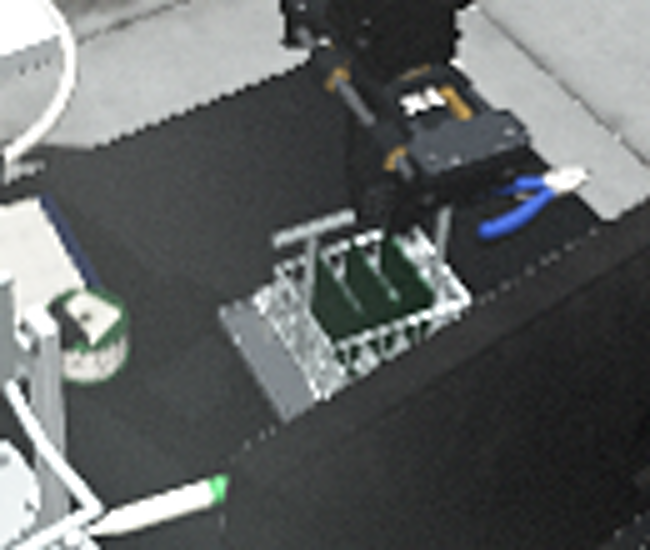

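Basket stands in the tray between its guides, grip released. Raise straight up, then back off toward the robot for a clear look.

carry_out:
  increments:
    - {"x":0,"y":0,"z":-6,"rx":0,"ry":0,"rz":0}
    - {"x":0,"y":0,"z":-16,"rx":0,"ry":0,"rz":0}
    - {"x":0,"y":0,"z":-30,"rx":0,"ry":0,"rz":0}
    - {"x":0,"y":0,"z":-50,"rx":0,"ry":0,"rz":0}
    - {"x":0,"y":0,"z":-70,"rx":0,"ry":0,"rz":0}
    - {"x":0,"y":0,"z":-90,"rx":0,"ry":0,"rz":0}
    - {"x":0,"y":0,"z":-105,"rx":0,"ry":0,"rz":0}
    - {"x":0,"y":-20,"z":-110,"rx":0,"ry":0,"rz":0}
    - {"x":0,"y":-50,"z":-110,"rx":0,"ry":0,"rz":0}
    - {"x":10,"y":-80,"z":-110,"rx":0,"ry":0,"rz":0}
    - {"x":0,"y":-115,"z":-110,"rx":0,"ry":0,"rz":0}
    - {"x":-10,"y":-150,"z":-110,"rx":0,"ry":0,"rz":0}

```text
t: 15.52
tool_pos: [0.3996, 0.1814, 0.2539]
tool_rot: [0.744, 0.669, -0.0, -0.0]
wrist_force: [-0.2, 0.5, -0.2]
finger_gap: 0.499
```

carry_out:
  increments:
    - {"x":-20,"y":-25,"z":0,"rx":0,"ry":0,"rz":0}
    - {"x":-50,"y":-45,"z":0,"rx":0,"ry":0,"rz":0}
    - {"x":-85,"y":-60,"z":0,"rx":0,"ry":0,"rz":0}
    - {"x":-115,"y":-65,"z":0,"rx":0,"ry":0,"rz":0}
    - {"x":-130,"y":-70,"z":0,"rx":0,"ry":0,"rz":0}
    - {"x":-130,"y":-70,"z":0,"rx":0,"ry":0,"rz":0}
    - {"x":-130,"y":-70,"z":0,"rx":0,"ry":0,"rz":0}

```text
t: 16.1
tool_pos: [0.3166, 0.0593, 0.2557]
tool_rot: [0.744, 0.668, 0.001, 0.001]
wrist_force: [0.2, 0.1, 0.6]
finger_gap: 0.498
```

```bash
python3 - <<'E'
from plan import *
from plant import viewer
show()
np.set_printoptions(suppress=True,precision=1,linewidth=160)
psi=-.107;o=np.array([.5511,.1757,0]);c,s=np.cos(psi),np.sin(psi);Rm=np.array([[c,-s,0],[s,c,0],[0,0,1]])
for n,cc in(("scene",(130,300,180,430)),("top",(130,290,150,490))):
    f=viewer.grab_frame(n);i=f["frame"][cc[0]:cc[1],cc[2]:cc[3]]
    k=780/i.shape[1];cv2.imwrite(f"pics/{n}7.png",cv2.resize(i,None,fx=k,fy=k,interpolation=2))
    q=(cloud(f).reshape(-1,3)-o)@Rm*1000
    b=q[(abs(q[:,0])<75)&(abs(q[:,1])<90)&(q[:,2]>45)&(q[:,2]<200)]
    rim=b[(b[:,2]>62)&(b[:,2]<73)];print(n,"rim",len(rim),np.percentile(rim,[2,98],axis=0).tolist())
    print("rim tilt",np.linalg.lstsq(np.c_[rim[:,:2],np.ones(len(rim))],rim[:,2],rcond=None)[0])
    t=b[b[:,2]>145];print("grip",len(t),np.percentile(t,[2,50,98],axis=0).tolist())
    br=b[(abs(b[:,1])>30)&(b[:,2]>128)];print("bar",len(br),np.polyfit(br[:,1],br[:,2],1),np.polyfit(br[:,1],br[:,0],1))
    for th in["solder","pen","brush","cutters","swabs"]:
        for d in viewer.outline_of(n,th)[:1]:print(th,round(d["confidence"],2),d["box"])
E
```

```text
t 16.1 tcp [0.3166 0.0593 0.2557] psi -0.1084 tilt [0.0027 0.0004] F [0.2  0.11 0.59] M [-0.05  0.04  0.02] gap 0.498 q [ 0.018 -0.718  2.246  0.     1.611  0.126]
scene rim 210 [[-39.26415069151718, -52.29895381263233, 62.380023679564175], [40.40818492662751, 50.92615826273293, 72.72221699621788]]
rim tilt [ 0.  -0.  67.6]
grip 165 [[-6.3440479274566925, -45.988975145899246, 145.56409041847624], [5.676463161857389, -4.054641391451905, 166.236447369026], [10.491110036380618, 49.21156438538936, 178.71230723040284]]
bar 79 [  0.  141.9] [0.  1.3]
solder 0.47 [312.8, 187.5, 327.2, 209.2]
pen 0.57 [320.0, 228.5, 346.9, 236.4]
brush 0.75 [180.3, 257.6, 228.0, 280.0]
top rim 196 [[-40.43411027695665, -50.881460111653624, 63.43331072312231], [38.70612702875382, 51.85245540069125, 72.81757777958815]]
rim tilt [ 0.  -0.  68.7]
grip 181 [[-9.411526272788178, -54.27500067110485, 145.29777121076663], [-2.458272491529473, -2.3451313017626707, 173.56880427989574], [5.80535153299099, 63.57368320999172, 181.19472225313032]]
bar 109 [ -0.  143.5] [ 0.  -1.3]
solder 0.68 [295.6, 249.4, 314.4, 267.9]
pen 0.79 [289.1, 204.0, 328.0, 216.0]
cutters 0.65 [164.0, 236.8, 202.3, 253.0]
swabs 0.62 [301.4, 139.6, 309.3, 160.3]
```

View pics/scene7.png

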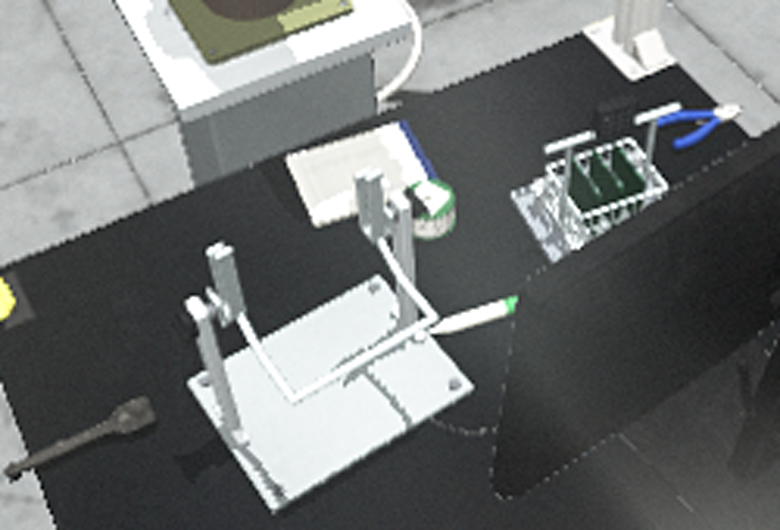

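View pics/top7.png

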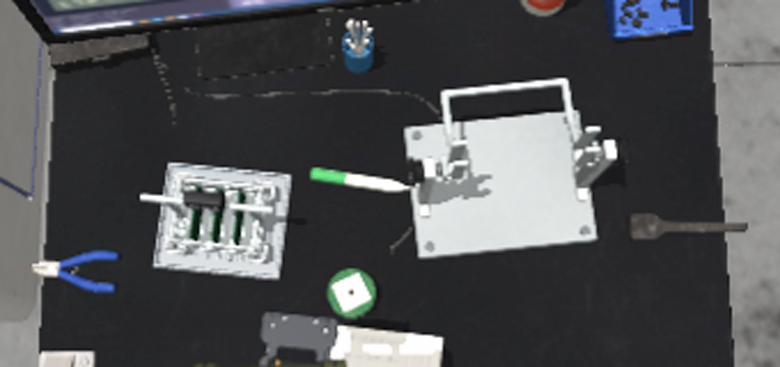

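```bash
python3 -c "
from plant import workorder
print(workorder.close_job())"
```

```text
the job is handed in; nothing more can be done
None
```

I took the basket off the hooks and set it down upright in the drip tray, then let it go, backed the gripper off and handed the job in. The last clock reading was about 16 s of the 72 s allowed.

- **Hooks:** the depth images put their lean at about 0.03 rad towards +x. I lifted the basket 100 mm along that line, so the bar passed about 18 mm above the tips. I then brought it 130 mm straight out to the front. Side force stayed at noise level, 1.4 N or less at each check.
- **Placing:** the basket met no resistance between the guides. Contact on the tray floor came at the expected height, with about 3.5 N of its weight taken up.
- **Last check, both cameras:**
  - The basket's upper edge is level at about 68 mm, which is the 10 mm floor plus the 58 mm basket.
  - The bar is at its expected height.
  - The basket is centred within about 1 mm.
  - The hooks are empty.
  - In the pictures the bystanders look undisturbed.

One limit on these checks: in the last pictures the networks missed some bystanders in one camera (brush from the top; cutters and swabs from the scene). Each was found by the other camera.

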